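Seal the clay tub and drive its lock screw

ROBOT

A 6-joint arm with a two-finger parallel gripper is mounted at the origin on a cart in front of the work surface, level with it; the furniture and walls round the work are solid. World frame = base frame: x ahead of the robot, y to its left, z up, the work surface at z = 0. Lengths are in mm, angles in rad, forces in N, time in s.
With the tool pointing down it reaches from about 275 to 1000 mm from the base axis. Payload 8.4 kg.
Tool frame: the origin (TCP) lies at the very end of the fingers, on their centre line; the grasp point (between the pads) lies r.hold_point_z behind it (r.hold_point_z is the distance from the TCP to the grasp point, in mm); x points along the fingers, z is the direction in which the jaws open and shut, and the axes are right-handed (so a half turn about x gives the same grasp; the last joint's range is limited). The gripper opens to 85 mm and grips with 20 to 120 N. Pads are 22 mm wide; open, the fingers measure 114 mm over their backs; the gripper's body (76 mm by 85 mm) begins 54 mm behind the grasp point. The pads swing forward as they close: fully open they stand 13 mm farther back than shut.
Start: joints at [1.277, 0.353, 1.633, -0, 1.155, -0.002], TCP at [179.796, 598.583, 231.281] pointing down, gripper open.
Joint ranges: [-2.63, 2.63], [-0.92, 2.1], [0.06, 2.66], [-1.3, 4.44], [0, 2.69], [-3.02, 3.02]. Speed limits (rad/s): [2.22, 2.22, 2.79, 3.14, 3.14, 3.14].

INTERFACE

Orientations are given as [roll, pitch, yaw] about the fixed x, y, z axes, in that order (R = Rz(yaw) Ry(pitch) Rx(roll)).
In Python, from rig import r gives the robot as it stands.
- The arm moves only by the tool jog_arm, never from a script. Its argument "series" is a list of rows, each a list of 7 numbers: the turn, a rotation vector about the tool's x, y, z in degrees, then the shift along the tool's x, y, z in cm, then the opening, from 0 (shut) to 1 (fully open). In form: [[wx, wy, wz, tx, ty, tz, fingers], ...]. A call has 1 to 20 rows; each row shifts and turns the commanded pose from where the row before left it, along the tool's axes as they then stand; what a row does not reach is not made up. A row lasts 1/10 s, in which the tool goes at most 50 mm and 8.59 degrees, less where a joint would pass 70% of its speed; a pose out of reach is approached as far as the arm can. A call with a gripper value outside its range is refused whole. The fingers move at their own pace and stop on an object; "force" is the grip in N (left out, the last holds). Time passes only in rows, so rows that do not move let the fingers close. It gives the time, the measured TCP pose, the force and the opening at its end, in the units of the state.
- r.sense(): the state, without advancing time (a new reading comes with each control period).
- r.grab_frame(name): name is "scene" or "top" or "wrist"; returns (picture, depth): 420x560x3 uint8, red, green, blue; 420x560 float32, mm along the optical axis (not along the pixel's ray), 0 where there is no reading.
- r.get_calibration(name): a dict with "mtx" (3x3 intrinsics, pixels), "position" and "rotation" of the camera in the world; the wrist camera has in their place "mount" (4x4, takes a point from camera to tool coordinates, whose origin is the TCP and whose axes are the tool frame's). Camera axes: x right, y down, z forward; pixel columns grow to the right and rows downward; lengths in mm; the calibration is good to about 2 mm. A picture is of the moment at which its call begins: read the wrist's pose just before it. get_calibration takes no time and is no camera call.
- r.sign_off(): hands the job in, once; it reports no verdict.
The state is a dict: "clock": time; "qpos": joint angles; "qvel": joint speeds; "joint_efforts": joint torques, N m; "eef_pos": TCP position; "tcp_rot": TCP orientation; "contact_force": force on the tool from outside, world axes, zero at the start; "wrist_torque": the same for the moment, N m; "opening": opening from 0.0 (shut) to 1.0 (fully open).
Only numpy, scipy, OpenCV 4.12 (cv2) and the standard library are available. Lean on these libraries where they do the work, as an engineer would, in place of code of your own. Each camera call takes 0.05 s, during which the arm holds its last target.

TASK

Seal the clay tub: press the blue lid down round its corners until it sits fully home on its gasket all round. Then take the wooden-handled screwdriver from its stand and, with its blade pushed into the slot of the tub's tilted lock screw, turn the screw clockwise a quarter turn until its tab lies straight across the lid's white sloped catch; turn it with the screwdriver, not with the fingers. Put the screwdriver back upright in its stand, fully down, and leave the stamp, rib and ring cutter where they are.

Things in the scene. Friction and masses are not known exactly. Their poses are not given: they have to be found in the camera images.
- tub: White clay tub, 120 x 130 mm and 70 mm high to its rim, fixed to the worktop. Origin: centre of its underside, on the worktop; z up. Its front, -x, carries a 50 mm wide lug with a sloping top, which reaches 107 mm in front of the origin.
- lid: Blue loose lid, a plate 128 (x) x 138 (y) x 10 mm lying square on the tub (same axes). Origin: centre of the plate's underside. A plug below enters the tub with 2 mm play a side. It starts 6 mm proud on four stiff rubber blocks, one under each corner. A white sloped catch, 50 mm wide, in the middle of its front (-x) edge rises at 35 degrees to 21 mm above the plate's top, 30 mm behind the edge.
- lid_corner0 (a point): White disc on the lid's top, front left corner (-53, +58 mm in the lid's frame): a place to press. 86 mm over the tub's origin at first, 80 mm when home on the rim. The rubber block below it yields at about 7 N on this corner and stays where it is pressed; the opposite corner may rock up a little.
- lid_corner1 (a point): As lid_corner0, front right corner (-53, -58 mm).
- lid_corner2 (a point): As lid_corner0, rear right corner (+53, -58 mm).
- lid_corner3 (a point): As lid_corner0, rear left corner (+53, +58 mm).
- screw_slot (a point): Middle of the slot's mouth in the lock screw's square brass head (36 x 36 mm). z points out along the screw's axis, which leans 35 degrees from vertical towards the tub's front (away from the lid); y points along slot and tab; the axes turn with the screw. Slot 24 mm long, 7 mm wide, 6.5 mm deep, its mouth bevelled 2 mm wider all round.
- tab_tip (a point): Free end of the steel tab, 16 mm wide, that turns with the screw, 58 mm from the screw's axis. At first it points to the tub's left (+y); at the end it points up the slope over the lid's catch.
- lock_screw (a joint): Turn of the lock screw, rad: 0 with the tab along the tub's front edge, grows clockwise as seen looking down on the head, 1.57 with the tab straight across the catch, stop at 1.62. Starts at 0 to 0.3. Friction 0.12 N m; stays where it is left. It draws in along its axis by 5 mm over 1.57 rad: push the blade after it or it leaves the slot.
- screwdriver: Large flat-blade screwdriver, 159 mm long, 0.13 kg, upright in its stand. Origin: on its axis, at the underside of the brass guard disc (36 mm across, 5 mm thick); z along the axis to the handle's end, 81 mm from the origin. Wooden handle from 5 to 78 mm: 30 mm wide along x, flat sides 24 mm apart along y to grip. Shaft 11 mm thick; blade tip at -78 mm.
- driver_tip (a point): Middle of the blade's edge, 78 mm below the screwdriver's origin. Blade 20 mm wide along the screwdriver's x and 4.5 mm thick along y, thinned to 18.5 x 3 mm over the last 6 mm.
- stand: Wooden stand fixed to the worktop: base 90 x 90 mm, top plate 60 x 60 mm whose upper side is 88 mm above the worktop. Origin: centre of its underside.
- stand_mouth (a point): Middle of the stand's upper side: a square hole 26 x 26 mm, bevelled 4 mm, right through the 10 mm plate. The screwdriver hangs in it by its guard disc, whose underside lies on the plate (screwdriver's origin at this point).
- wood_stamp: Bystander: turned wooden stamp, 33 mm across, 62 mm high, standing on the worktop. Origin: centre of its underside.
- wood_rib: Bystander: flat wooden rib, 58 x 109 x 8 mm, lying on the worktop. Origin: centre of its underside.
- ring_cutter: Bystander: metal ring cutter, 67 mm across, 22 mm high, standing on the worktop. Origin: centre of its underside.
There are look-alikes about, which are no part of the job. Of the things that look like the screwdriver, the larger one is meant.

How it is judged:
By the outcome, as a careful person would: the job done as asked, in the order asked, and still so for the second after the job is handed in, with the robot touching nothing.
It also fails if it takes over 67 s, if anything falls off the work surface, if the arm or the gripper's body presses on something with over 40 N, if the wrist force passes 120 N, or if a joint passes its speed limit or range.

## Working session

There is one attempt and no reset: what is moved stays moved. The work goes in short steps, Python scripts to look and compute and a tool call to move; the robot and the scene stay as the last step left them, time stands still between calls to the robot, and variables do not carry over. Pictures are saved under pics/ and viewed, and the job is handed in when it is done.

Besides the shell and the picture viewer there is one more tool, called as name(argument=value, ...) on one line, values as JSON. jog_arm: Moves the arm, as the interface text tells. Its arguments: {"type":"object","properties":{"series":{"type":"array"},"force":{"type":"number"}},"required":["series"]}

```bash
ls; mkdir -p pics; python3 - <<'E'
from rig import r
import cv2,numpy as np
print(r.sense(), r.hold_point_z)
for n in ["scene","top"]:
    p,d=r.grab_frame(n); cv2.imwrite(f"pics/{n}0.png",p[:,:,::-1]); np.save(f"{n}0.npy",d)
    c=r.get_calibration(n); print(n,c)
print(r.get_calibration("wrist"))
E
```

```text
pics
{'clock': 0.0, 'qpos': array([ 1.27660264e+00,  3.53629752e-01,  1.63413401e+00,  2.05018246e-06,
        1.15519293e+00, -2.39102437e-03]), 'qvel': array([-0.00026473, -0.00149372, -0.00164229, -0.00082758,  0.0007984 ,
       -0.00140601]), 'joint_efforts': array([ 2.56512703e-04, -6.05258346e+01, -3.42071843e+01, -7.24506526e-05,
        9.56252916e-03,  8.64512685e-06]), 'eef_pos': array([179.6564622 , 598.12885418, 230.57322096]), 'tcp_rot': array([ 3.13782738,  1.56943229, -1.86636509]), 'contact_force': array([ 0.0701942 , -0.42261094,  0.06504004]), 'wrist_torque': array([-0.03854663, -0.03890798, -0.03099813]), 'opening': 0.9998133834335126} 18.700000000000003
scene {'mtx': array([[447.3173966 ,   0.        , 277.39722287],
       [  0.        , 447.3173966 , 199.35811038],
       [  0.        ,   0.        ,   1.        ]]), 'position': array([ 205.42268647, -574.41161587,  881.46094248]), 'rotation': array([-2.40041891,  0.01773983, -0.4909194 ])}
top {'mtx': array([[456.99770736,   0.        , 288.74554766],
       [  0.        , 456.99770736, 213.23694742],
       [  0.        ,   0.        ,   1.        ]]), 'position': array([ 374.28786025,   70.63252903, 1114.40579503]), 'rotation': array([-2.96570779, -0.01348068, -1.57114906])}
{'mtx': array([[318.46948239,   0.        , 281.4655392 ],
       [  0.        , 318.46948239, 216.15885223],
       [  0.        ,   0.        ,   1.        ]]), 'mount': array([[-1.87066515e-05, -2.73331434e-01,  9.61919917e-01,
        -1.42080146e+02],
       [ 1.22907917e-04, -9.61919911e-01, -2.73331430e-01,
         6.91367665e+01],
       [ 9.99999992e-01,  1.13114458e-04,  5.15888979e-05,
        -1.56270608e-01],
       [ 0.00000000e+00,  0.00000000e+00,  0.00000000e+00,
         1.00000000e+00]])}
```

View pics/scene0.png

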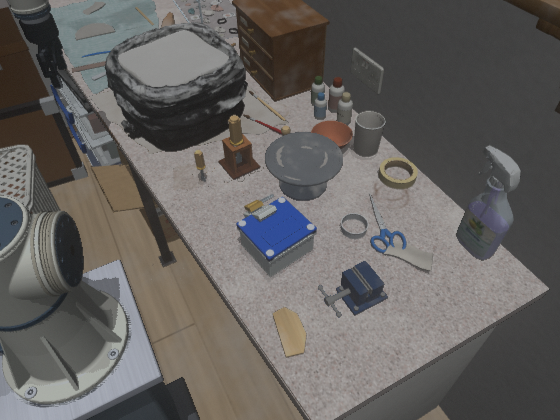

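View pics/top0.png

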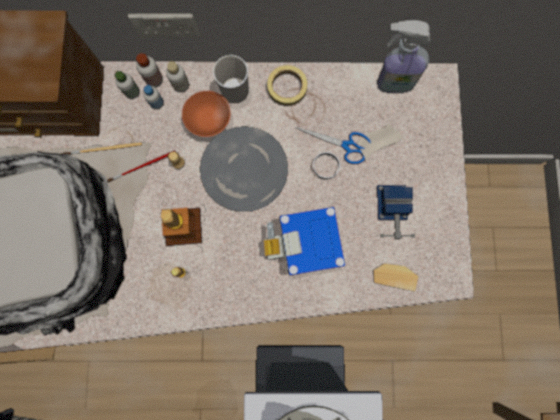

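```bash
python3 - <<'E'
import cv2
a=cv2.imread("pics/top0.png"); b=cv2.imread("pics/scene0.png")
cv2.imwrite("pics/top0z.png",cv2.resize(a[190:300,150:350],None,fx=4,fy=4,interpolation=cv2.INTER_CUBIC))
cv2.imwrite("pics/scene0z.png",cv2.resize(b[100:280,170:350],None,fx=3.3,fy=3.3,interpolation=cv2.INTER_CUBIC))
E
```

```text
(no output)
```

View pics/top0z.png

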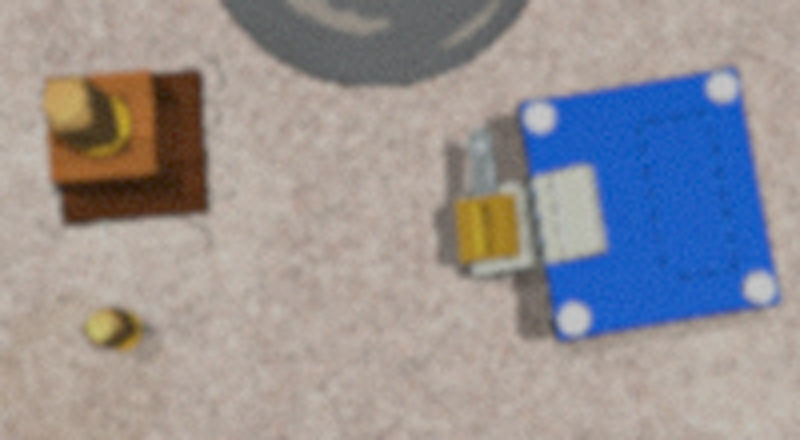

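View pics/scene0z.png

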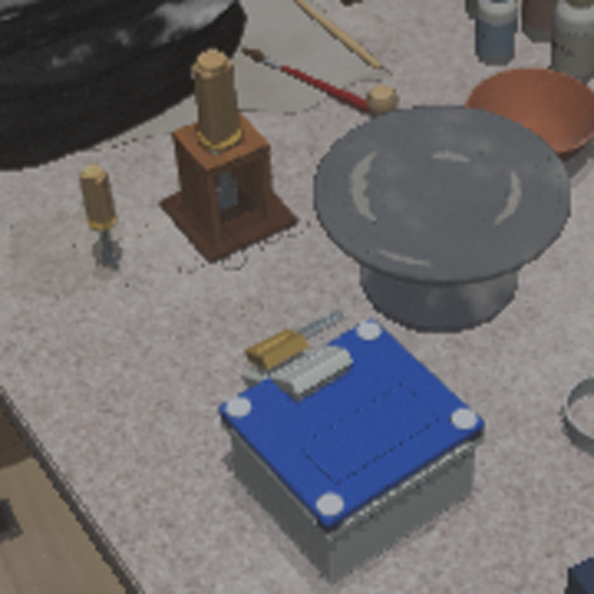

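```bash
cat > h.py <<'E'
import numpy as np, cv2
from scipy.spatial.transform import Rotation as Ro
from rig import r
def RPY(a): return Ro.from_euler('xyz',a).as_matrix()
def cam(n,s=None):
    c=r.get_calibration(n)
    if n=="wrist":
        s=s or r.sense(); M=c["mount"]; R=RPY(s["tcp_rot"])
        return c["mtx"],R@M[:3,:3],R@M[:3,3]+s["eef_pos"]
    return c["mtx"],RPY(c["rotation"]),np.array(c["position"])
def ray(C,u,v):
    K,R,p=C; d=R@np.linalg.inv(K)@[u,v,1]; return p,d
def onz(C,u,v,z):
    p,d=ray(C,u,v); return p+d*(z-p[2])/d[2]
def proj(C,P):
    K,R,p=C; q=K@(R.T@(np.asarray(P)-p)); return q[:2]/q[2]
def tri(*rays):
    A=np.zeros((3,3));b=np.zeros(3)
    for p,d in rays:
        d=d/np.linalg.norm(d);M=np.eye(3)-np.outer(d,d);A+=M;b+=M@p
    X=np.linalg.solve(A,b)
    return X,[np.linalg.norm((np.eye(3)-np.outer(d,d)/(d@d))@(X-p)) for p,d in rays]
def blobs(m,lo,hi):
    n,l,s,c=cv2.connectedComponentsWithStats(m.astype(np.uint8))
    return [(c[i],s[i]) for i in range(1,n) if lo<=s[i,4]<=hi]
def pts(C,d,mask):
    K,R,p=C; v,u=np.nonzero(mask&(d>0)); z=d[v,u]
    return (R@(np.linalg.inv(K)@np.stack([u,v,np.ones_like(u)])*z)).T+p
E
python3 - <<'E'
from h import *
T,S=cam("top"),cam("scene")
for n,C in(("top",T),("scene",S)):
    a=cv2.imread(f"pics/{n}0.png"); hsv=cv2.cvtColor(a,cv2.COLOR_BGR2HSV); d=np.load(f"{n}0.npy")
    m=(hsv[...,0]>105)&(hsv[...,0]<125)&(hsv[...,1]>180)&(hsv[...,2]>90)
    bl=max(blobs(m,500,99999),key=lambda t:t[1][4]); print(n,"lid",bl)
    x,y,w,h=bl[1][:4]
    sub=np.zeros(m.shape,bool); 
    cm=max(cv2.findContours(m.astype(np.uint8),0,2)[0],key=cv2.contourArea); hull=cv2.convexHull(cm); hm=np.zeros(m.shape,np.uint8); cv2.fillPoly(hm,[hull],1)
    P=pts(C,d,m); 
    print("lid z med",np.median(P[:,2]),P.mean(0))
    w_=(hsv[...,1]<90)&(hsv[...,2]>140)&(cv2.dilate(hm,np.ones((5,5)))>0)
    for c,s in blobs(w_,8,400):
        print(c.round(1),s, onz(C,*c,86).round(1))
    # wooden: stand
    o=(hsv[...,0]<25)&(hsv[...,1]>120)&(hsv[...,2]>40)
    for c,s in blobs(o,60,3000): print("wood",c.round(1),s,np.median(pts(C,d,o&(cv2.rectangle(np.zeros(o.shape,np.uint8),tuple(map(int,s[:2])),tuple(map(int,s[:2]+s[2:4])),1,-1)>0)),axis=0).round())
E
```

```text
top lid (array([314.59410339, 240.18861066]), array([ 282,  209,   60,   64, 2476], dtype=int32))
lid z med 87.13679607713289 [497.4478433   -2.62297282  86.50010764]
[317.3 219.8] [281 207  63  50 230] [542.1  -8.5  86. ]
[291.9 243. ] [283 231  19  25 357] [488.8  49.7  86. ]
[338.7 261.1] [336 258   7   8  39] [448.2 -55.6  86. ]
[293.6 269. ] [289 266   9   9  47] [430.3  45.9  86. ]
[318.8 270.8] [300 267  39   8  62] [426.3 -10.6  86. ]
wood [ 2.5 29.5] [ 0 22  9 14 68] [918. 655. 237.]
wood [142.1  59.4] [136  53  13  14 118] [920. 403. 112.]
wood [205.4 113.5] [ 182   91   48   46 1663] [824. 266.  22.]
wood [147.8 163. ] [122 153  49  22 123] [698. 404.  12.]
wood [181.4 225.7] [ 162  208   39   37 1267] [527. 302.  86.]
wood [271.1 246.5] [264 239  15  17 216] [482.  97.  75.]Traceback (most recent call last):
  File "<stdin>", line 6, in <module>
ValueError: max() iterable argument is empty
```

```bash
python3 - <<'E'
from h import *
s=r.sense(); R=RPY(s["tcp_rot"]); print(R.round(3))
T,S=cam("top"),cam("scene")
d=np.load("top0.npy");dm=np.zeros(d.shape,bool);dm[115:222,195:295]=1
P=pts(T,d,dm);P=P[(P[:,2]>60)&(P[:,2]<250)]
print("bowl",P.min(0),P.max(0)); print("low x side pts",[ (x,P[(abs(P[:,1]-y)<4),0].min().round(),) for y in range(80,240,20) for x in [y] if (abs(P[:,1]-y)<4).any()])
for n,C,m in(("scene",S,np.s_[95:160,195:255]),):
    d=np.load("scene0.npy");z=np.zeros(d.shape,bool);z[m]=1
    P=pts(C,d,z);P=P[(P[:,2]>130)];print(P.min(0),P.max(0),np.median(P,0))
W=cam("wrist",s)
print("wrist cam pos",W[2],"look",W[1][:,2], onz(W,280,210,80))
E
```

```text
[[-0.    -0.958  0.288]
 [-0.001  0.288  0.958]
 [-1.    -0.    -0.001]]
bowl [538.64562875  44.62293011  69.14218268] [761.30787939 262.00764504 110.49767432]
low x side pts [(80, np.float64(539.0)), (100, np.float64(575.0)), (120, np.float64(566.0)), (140, np.float64(559.0)), (160, np.float64(559.0)), (180, np.float64(559.0)), (200, np.float64(565.0)), (220, np.float64(575.0))]
[474.21208149 299.97469161 130.0169742 ] [585.16222349 461.51449815 182.87997966] [526.1496038  441.55360972 151.50906908]
wrist cam pos [113.453463   618.08833037 372.7163065 ] look [ 0.2614654  -0.07970153 -0.96191658] [186.79119573 594.25013688  80.        ]
```

```bash
python3 - <<'E'
from h import *
T=cam("top"); d=np.load("top0.npy"); P=pts(T,d,np.ones(d.shape,bool))
for x in range(100,700,50):
    print(x,[ (int(P[q,2].max()) if (q:=(abs(P[:,0]-x-25)<25)&(abs(P[:,1]-y-25)<25)).any() else -999) for y in range(-100,700,50)])
E
```

```text
100 [23, 18, 18, 19, 6, 7, -885, -883, -885, -887, -885, -886, -885, -886, -886, -881]
150 [-787, -7, -790, 3, -789, -793, -884, -886, -885, -885, -884, -885, 307, 280, -884, -886]
200 [-886, -879, -885, -889, -884, -886, -886, -885, -884, -884, -890, -888, -885, -891, -892, 3]
250 [-884, -878, -886, -886, -887, -885, 5, 4, 6, 6, 6, 5, 38, 121, 171, 12]
300 [7, 5, 5, 7, 7, 7, 6, 8, 7, 6, 6, 201, 214, 219, 214, -999]
350 [6, 7, 6, 6, 6, 7, 7, 6, 7, 6, 207, 219, 216, 213, 211, -999]
400 [90, 93, 92, 90, 6, 7, 6, 112, 113, 7, 210, 220, 210, 211, 212, -999]
450 [91, 94, 109, 103, 76, 6, 6, 11, 14, 12, 211, 214, 211, 212, 213, -999]
500 [91, 92, 110, 103, 80, 7, 8, 95, 173, 12, 195, 216, 212, 212, 211, -999]
550 [7, 92, 92, 108, 108, 109, 108, 92, 166, 9, 106, 215, 213, 211, 211, -999]
600 [9, 7, 6, 109, 108, 110, 109, 106, 8, 6, 12, 215, 217, 218, 217, 196]
650 [25, 26, 6, 109, 109, 109, 108, 108, 65, 13, 16, 157, 215, 217, 212, -999]
```

jog_arm(series=[[0,0,0,-2,-3.3,-2,1],[0,0,0,-2,-3.4,-2,1],[0,0,0,-2,-3.4,-2,1],[0,0,0,-2,-3.4,-2,1],[0,0,0,-0.5,-3.4,-2,1],[0,0,0,-0.5,-3.4,-2,1],[0,0,0,0,-3.4,-2,1],[0,0,0,0,-3.4,-2,1],[0,0,0,0,-3.4,-2,0.5],[0,0,0,0,-3.4,-2,0.2],[0,0,0,0,-3.4,-2,0],[0,0,0,0,-3.4,-2,0],[0,0,0,0,0,0,0],[0,0,0,0,0,0,0]])

```text
clock: 1.5
eef_pos: [500.6, 251.1, 320.8]
tcp_rot: [1.967, 1.57, -3.04]
contact_force: [-0.3, 0.8, 0.7]
opening: 0.0
```

```bash
python3 - <<'E'
from h import *
s=r.sense(); p,d=r.grab_frame("wrist"); cv2.imwrite("pics/w1.png",p[:,:,::-1]); np.save("w1.npy",d); np.save("w1s.npy",s,allow_pickle=True)
print(s["eef_pos"],s["qpos"].round(3),s["clock"])
cv2.imwrite("pics/w1v.png",cv2.resize(p[:,:,::-1],(800,600),interpolation=cv2.INTER_CUBIC))
E
```

```text
[500.56536905 251.07099733 320.79853456] [ 0.462  0.177  1.667  0.     1.299 -0.815] 1.5
```

View pics/w1v.png

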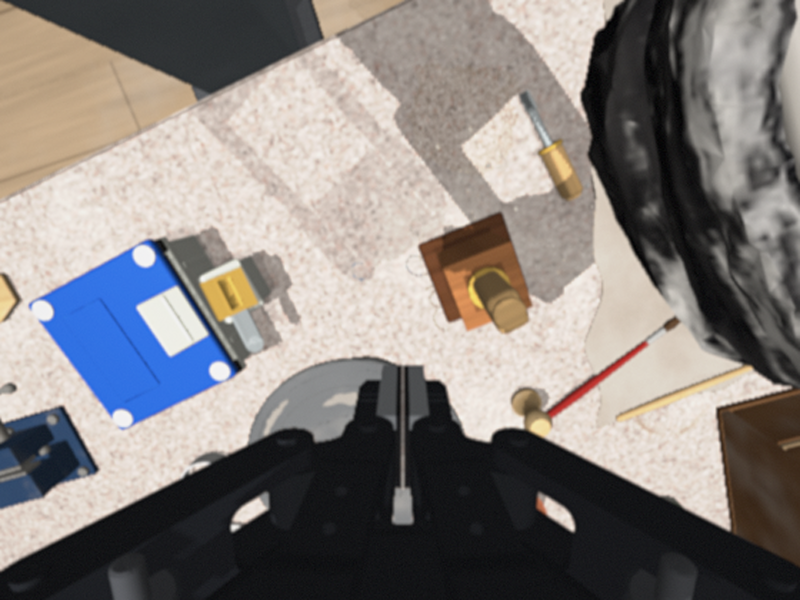

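```bash
cat > lid.py <<'E'
from h import *
def discs(a):
    hsv=cv2.cvtColor(a,cv2.COLOR_BGR2HSV)
    m=(hsv[...,0]>105)&(hsv[...,0]<125)&(hsv[...,1]>150)&(hsv[...,2]>90)
    cm=max(cv2.findContours(m.astype(np.uint8),0,2)[0],key=cv2.contourArea)
    hm=np.zeros(m.shape,np.uint8); cv2.fillPoly(hm,[cv2.convexHull(cm)],1)
    w=(hm>0)&~((hsv[...,0]>105)&(hsv[...,0]<125)&(hsv[...,1]>110))&(hsv[...,2]>130)
    w=cv2.morphologyEx(w.astype(np.uint8),cv2.MORPH_OPEN,np.ones((3,3)))
    return blobs(w,15,2500)
E
python3 - <<'E'
from lid import *
s=np.load("w1s.npy",allow_pickle=True).item(); W=cam("wrist",s)
a=cv2.imread("pics/w1.png"); d=np.load("w1.npy")
for c,st in discs(a): print("wrist",c.round(1),st, onz(W,*c,86).round(1), pts(W,d,np.arange(560)[None,:].repeat(420,0).astype(int)*0+1>0)[0:0])
T=cam("top")
for c,st in discs(cv2.imread("pics/top0.png")): print("top",c.round(1),st, onz(T,*c,86).round(1))
cv2.imwrite("pics/w1z.png",cv2.resize(a[140:250,280:390],None,fx=5,fy=5,interpolation=cv2.INTER_CUBIC))
cv2.imwrite("pics/w1z2.png",cv2.resize(a[150:270,90:220],None,fx=5,fy=5,interpolation=cv2.INTER_CUBIC))
E
```

```text
wrist [100.4 178.6] [ 93 171  16  16 215] [429.7  47.   86. ] []
wrist [120.6 224.1] [  96  200   50   50 1441] [488.7  46.2  86. ] []
wrist [ 33.  217.6] [ 30 211   8  14  93] [449.8 -53.7  86. ] []
wrist [153.4 259.3] [146 253  16  14 174] [544.   66.5  86. ] []
wrist [ 86.3 289.7] [ 80 286  13   9  79] [558.5 -35.1  86. ] []
top [329.1 213.4] [327 212   5   4  17] [556.9 -35.6  86. ]
top [286.1 219.7] [284 217   5   6  26] [542.2  62.7  86. ]
top [291.9 243. ] [283 231  19  25 374] [488.8  49.5  86. ]
top [337.8 260.3] [336 258   5   6  25] [449.8 -53.5  86. ]
top [294.1 267.5] [291 265   7   6  31] [433.6  44.8  86. ]
```

View pics/w1z.png

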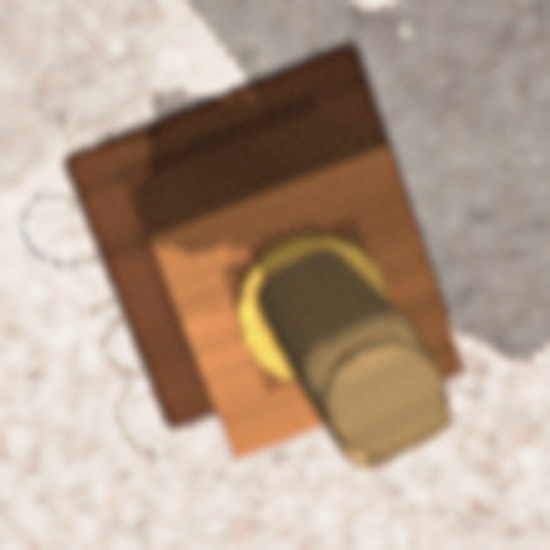

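View pics/w1z2.png

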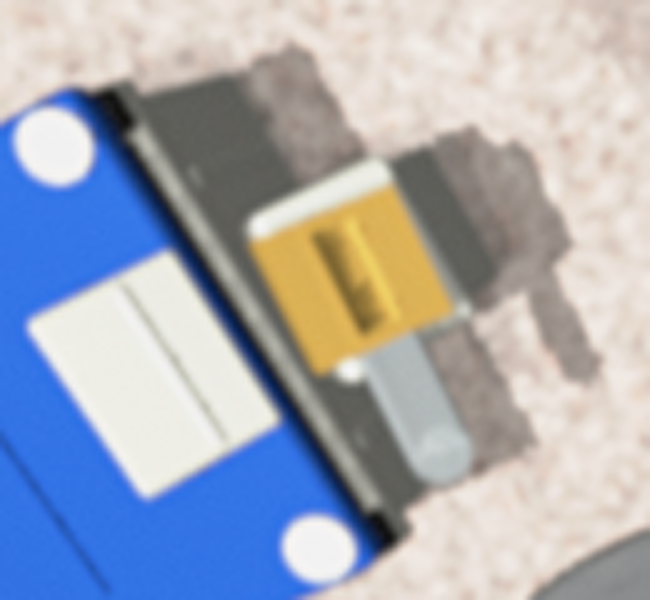

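jog_arm(series=[[0,0,0,2.8,-1.35,-2.35,0],[0,0,0,2.8,-1.35,-2.35,0],[0,0,0,2.8,-1.35,-2.35,0],[0,0,0,2.8,-1.35,-2.35,0],[0,0,0,2.8,-1.35,-2.35,0],[0,0,0,2.8,-1.35,-2.35,0],[0,0,0,2.8,-1.35,-2.35,0],[0,0,0,2,0,0,0],[0,0,0,1.5,0,0,0],[0,0,0,0.6,0,0,0],[0,0,0,0.4,0,0,0]])

```text
clock: 2.65
eef_pos: [542.9, 68.2, 80.6]
tcp_rot: [1.794, 1.569, 3.074]
contact_force: [-10.9, -1.1, 39.4]
opening: -0.001
```

jog_arm(series=[[0,0,0,-2,0,0,0],[0,0,0,0,-1.6,-3.2,0],[0,0,0,0,-1.6,-3.2,0],[0,0,0,0,-1.6,-3.2,0],[0,0,0,1,0,0,0],[0,0,0,0.5,0,0,0],[0,0,0,0.3,0,0,0],[0,0,0,0.2,0,0,0]])

```text
clock: 3.45
eef_pos: [562.5, -37.9, 80.7]
tcp_rot: [-2.09, 1.569, -0.809]
contact_force: [0.1, -5.5, 10.5]
opening: -0.001
```

jog_arm(series=[[0,0,0,0.1,0,0,0],[0,0,0,0,0,0,0]])

```text
clock: 3.65
eef_pos: [562.5, -37.9, 80.6]
tcp_rot: [-2.153, 1.569, -0.871]
contact_force: [-1.9, -6.3, 14.4]
opening: -0.001
```

jog_arm(series=[[0,0,0,-2.1,0,0,0],[0,0,0,0,3.5,-1.73,0],[0,0,0,0,3.5,-1.73,0],[0,0,0,0,3.5,-1.73,0],[0,0,0,1,0,0,0],[0,0,0,0.5,0,0,0],[0,0,0,0.3,0,0,0],[0,0,0,0.3,0,0,0],[0,0,0,0,0,0,0]])

```text
clock: 4.55
eef_pos: [446.2, -57.3, 80.2]
tcp_rot: [1.755, 1.568, 3.035]
contact_force: [-12.5, -0.6, 31.9]
opening: -0.002
```

jog_arm(series=[[0,0,0,-2,0,0,0],[0,0,0,0,1.53,3.17,0],[0,0,0,0,1.53,3.17,0],[0,0,0,0,1.53,3.17,0],[0,0,0,1,0,0,0],[0,0,0,0.5,0,0,0],[0,0,0,0.3,0,0,0],[0,0,0,0.2,0,0,0],[0,0,0,0,0,0,0]])

```text
clock: 5.45
eef_pos: [430.8, 46.2, 79.9]
tcp_rot: [0.37, 1.569, 1.648]
contact_force: [-6.8, 9.0, 21.1]
opening: 0.003
```

jog_arm(series=[[0,0,0,0.1,0,0,0],[0,0,0,-2.1,0,0,0],[0,0,0,0,-1.5,-3.15,0],[0,0,0,0,-1.5,-3.15,0],[0,0,0,0,-1.5,-3.15,0],[0,0,0,1,0,0,0],[0,0,0,0.5,0,0,0],[0,0,0,0.3,0,0,0],[0,0,0,0.2,0,0,0],[0,0,0,0,0,0,0]])

```text
clock: 6.45
eef_pos: [445.3, -57.3, 80.0]
tcp_rot: [2.339, 1.569, -2.663]
contact_force: [-6.8, -5.4, 17.9]
opening: -0.0
```

jog_arm(series=[[0,0,0,-2,0,0,0],[0,0,0,0,-3.5,1.73,0],[0,0,0,0,-3.5,1.73,0],[0,0,0,0,-3.5,1.73,0],[0,0,0,1,0,0,0],[0,0,0,0.5,0,0,0],[0,0,0,0.3,0,0,0],[0,0,0,0.2,0,0,0],[0,0,0,0,0,0,0]])

```text
clock: 7.35
eef_pos: [559.5, -37.4, 80.0]
tcp_rot: [1.503, 1.568, 2.782]
contact_force: [-4.5, 2.7, 12.8]
opening: -0.003
```

jog_arm(series=[[0,0,0,-2,0,0,0],[0,0,0,0,1.6,3.2,0],[0,0,0,0,1.6,3.2,0],[0,0,0,0,1.6,3.2,0],[0,0,0,1,0,0,0],[0,0,0,0.5,0,0,0],[0,0,0,0.3,0,0,0],[0,0,0,0.2,0,0,0],[0,0,0,0,0,0,0]])

```text
clock: 8.25
eef_pos: [542.3, 66.9, 80.0]
tcp_rot: [1.752, 1.569, 3.029]
contact_force: [-7.4, 0.8, 14.7]
opening: 0.001
```

```bash
python3 - <<'E'
from h import *
s=np.load("w1s.npy",allow_pickle=True).item(); W=cam("wrist",s)
q=[onz(W,280+u/5,140+v/5,88) for u,v in [(150,237),(385,148),(462,372),(235,457)]]
for p in q: print(p.round(1))
print(np.mean(q,0), [np.degrees(np.arctan2(*(q[(i+1)%4]-q[i])[[1,0]])).round(1) for i in range(4)],[np.linalg.norm(q[(i+1)%4]-q[i]).round(1) for i in range(4)])
print("guard",onz(W,342,201.6,93),"end",onz(W,357.6,221,167))
q=[onz(W,90+u/5,150+v/5,80) for u,v in [(250,238),(385,185),(455,315),(322,372),(350,280)]]
for p in q: print(p.round(1))
E
```

```text
[511.8 283.   88. ]
[507.3 341.5  88. ]
[566.1 347.1  88. ]
[571.2 288.5  88. ]
[539.08056562 315.00316523  88.        ] [np.float64(94.4), np.float64(5.4), np.float64(-85.0), np.float64(-174.7)] [np.float64(58.7), np.float64(59.0), np.float64(58.8), np.float64(59.7)]
guard [538.30784361 314.77613791  93.        ] end [540.69065747 315.86054077 167.        ]
[465.2  79.8  80. ]
[462.5 116.6  80. ]
[498.1 120.8  80. ]
[502.2  83.2  80. ]
[482.1  99.2  80. ]
```

jog_arm(series=[[0,0,0,-4.5,0,0,0],[0,0,0,-4.5,0,0.5,0],[0,0,0,-3,0.1,3,0],[0,0,0,-1,0.1,4,0],[0,0,0,0,0.1,4.5,0],[0,0,0,0,0.1,4.5,0],[0,0,0,0,0.1,4.5,0],[0,0,0,0,0,2.6,0],[0,0,0,0,0,0,1],[0,0,0,0,0,0,1]])

```text
clock: 9.25
eef_pos: [606.1, 294.3, 208.6]
tcp_rot: [2.612, 1.569, -2.392]
contact_force: [-0.1, 0.3, 0.2]
opening: 0.334
```

```bash
cat > snap.py <<'E'
import sys
from h import *
n=sys.argv[1]; s=r.sense(); p,d=r.grab_frame("wrist"); cv2.imwrite(f"pics/{n}.png",p[:,:,::-1]); np.save(f"{n}.npy",d); np.save(f"{n}s.npy",s,allow_pickle=True)
print(s["eef_pos"],s["qpos"].round(3),s["clock"]); print(RPY(s["tcp_rot"]).round(4))
cv2.imwrite(f"pics/{n}v.png",cv2.resize(p[:,:,::-1],(800,600),interpolation=cv2.INTER_CUBIC))
E
python3 snap.py w2
```

```text
[606.13570535 294.27384098 208.61639398] [ 0.45   0.449  1.541 -0.     1.153 -0.829] 9.25
[[-1.000e-03 -9.577e-01  2.878e-01]
 [-9.000e-04  2.878e-01  9.577e-01]
 [-1.000e+00  7.000e-04 -1.200e-03]]
```

View pics/w2v.png

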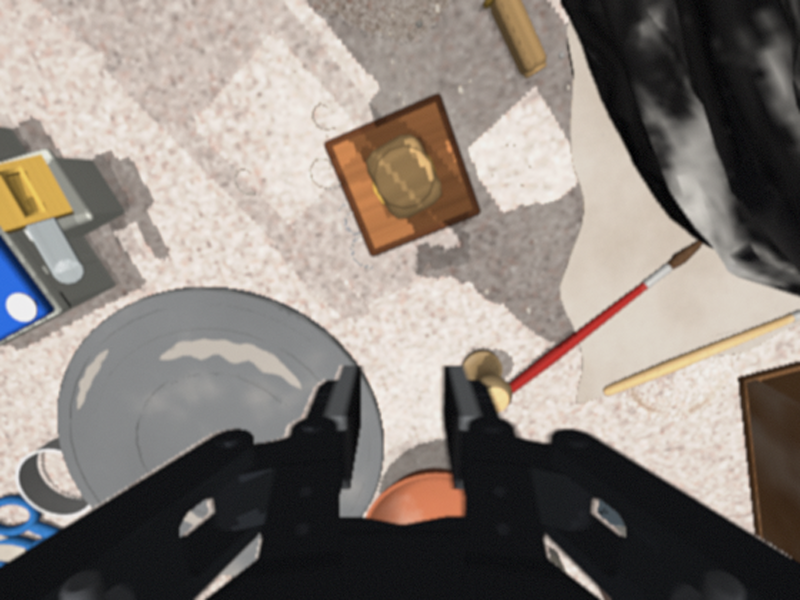

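```bash
python3 - <<'E'
import cv2
a=cv2.imread("pics/w2.png")
c=a[60:185,220:345]
c=cv2.convertScaleAbs(c,alpha=1.5)
cv2.imwrite("pics/w2z.png",cv2.resize(c,None,fx=4.8,fy=4.8,interpolation=cv2.INTER_CUBIC))
E
```

```text
(no output)
```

View pics/w2z.png

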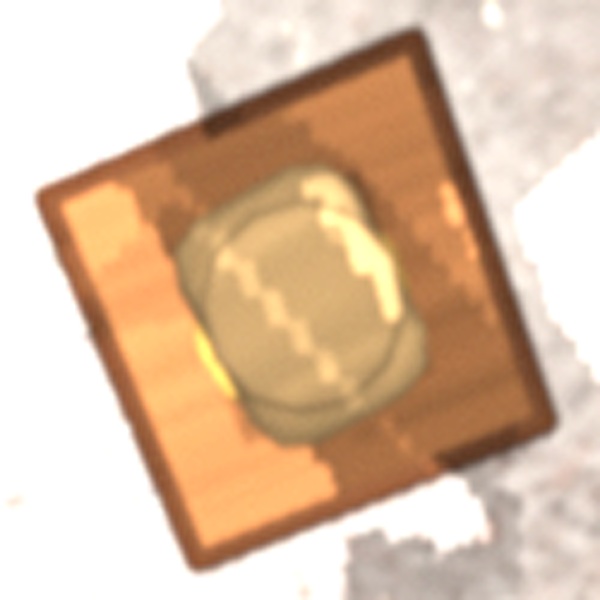

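```bash
python3 - <<'E'
from h import *
s=np.load("w2s.npy",allow_pickle=True).item(); W=cam("wrist",s)
f=lambda u,v,z: onz(W,220+u/4.8,60+v/4.8,z)
q=np.array([f(*c,88) for c in [(40,190),(418,30),(555,420),(195,568)]]); print(q.round(1),q.mean(0))
for i in range(4):
    e=q[(i+1)%4]-q[i]; print(np.linalg.norm(e).round(1),np.degrees(np.arctan2(e[1],e[0])).round(1))
for z,(a,b) in ((150,((178,250),(240,400))),(150,((365,190),(427,345)))):
    A,B=f(*a,z),f(*b,z); print(A.round(1),B.round(1),np.degrees(np.arctan2(*(B-A)[[1,0]])))
for c in [(300,305)]: print("end centre",f(*c,168))
E
```

```text
[[509.2 280.   88. ]
 [503.9 344.9  88. ]
 [568.6 350.9  88. ]
 [575.  285.3  88. ]] [539.19375055 315.27477267  88.        ]
65.1 94.7
65.0 5.3
66.0 -84.4
66.0 -175.4
[528.1 302.2 150. ] [547.8 304.2 150. ] 5.751557813458164
[528.  326.5 150. ] [548.1 329.  150. ] 6.894134046431357
end centre [538.92588905 314.85833596 168.        ]
```

jog_arm(series=[[0,0,0,0,3.5,0,1],[0,0,0,0,3.5,0,1],[-7.4,0,0,0,0,0,1],[-7.4,0,0,0,0,0,1],[-7.4,0,0,0,0,0,1],[0,0,0,0,0,0,1],[0,0,0,0,0,0,1]])

```text
clock: 10.0
eef_pos: [539.2, 314.1, 209.4]
tcp_rot: [-3.112, 1.571, -1.451]
contact_force: [0.1, 0.8, 0.1]
opening: 0.999
```

```bash
python3 snap.py w3
```

```text
[539.24771561 314.12696866 209.43876006] [ 0.525  0.372  1.657 -0.     1.113 -1.136] 10.0
[[ 0.000e+00 -9.959e-01 -9.030e-02]
 [-1.000e-04 -9.030e-02  9.959e-01]
 [-1.000e+00 -0.000e+00 -1.000e-04]]
```

View pics/w3v.png

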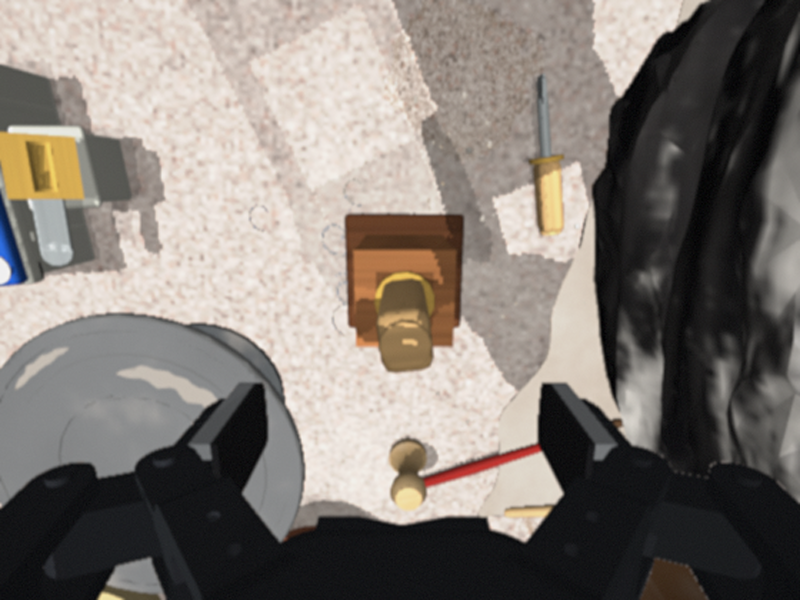

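jog_arm(series=[[0,0,0,3,0,0.05,1],[0,0,0,3,0,0.05,1],[0,0,0,2.5,0,0,1],[0,0,0,1.5,0,0,1],[0,0,0,0,0,0,0],[0,0,0,0,0,0,0],[0,0,0,0,0,0,0],[0,0,0,0,0,0,0],[0,0,0,0,0,0,0]], force=70)

```text
clock: 10.95
eef_pos: [539.7, 316.8, 110.7]
tcp_rot: [-1.148, 1.569, 0.518]
contact_force: [-0.3, 0.0, 5.8]
opening: 0.271
```

```bash
python3 snap.py w4
```

```text
[539.74914862 316.76650528 110.6620227 ] [ 0.528  0.485  1.729 -0.     0.925 -1.138] 10.95
[[ 1.900e-03 -9.954e-01 -9.540e-02]
 [ 1.100e-03 -9.540e-02  9.954e-01]
 [-1.000e+00 -2.000e-03  9.000e-04]]
```

View pics/w4v.png

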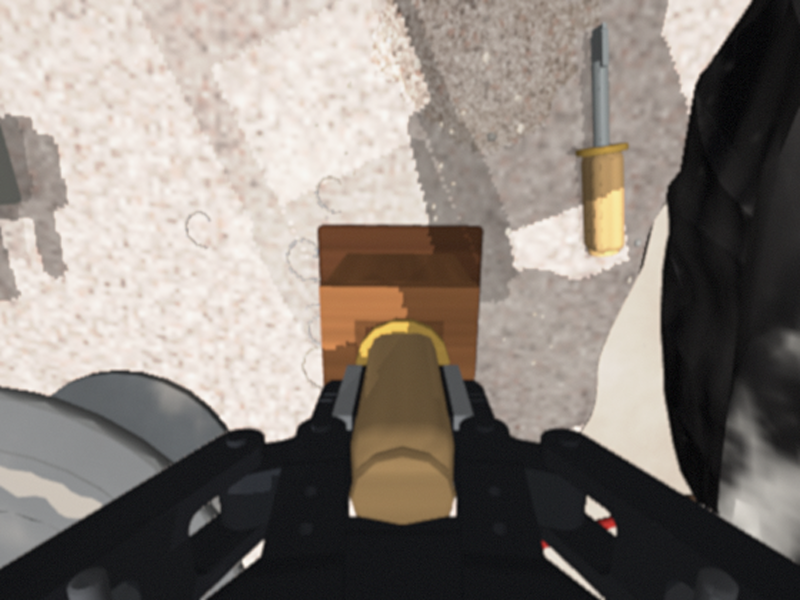

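```bash
python3 - <<'E'
from h import *
s=np.load("w1s.npy",allow_pickle=True).item(); W=cam("wrist",s);T=cam("top");S=cam("scene")
s3=np.load("w3s.npy",allow_pickle=True).item(); W3=cam("wrist",s3)
c=(np.array([(250,238),(385,185),(455,315),(322,372)]).mean(0)/5+[90,150])
print(c)
print("w1+top",tri(ray(W,*c),ray(T,272,247.2)))
print("w1+sc",tri(ray(W,*c),ray(S,253.9,205.2)))
print("3",tri(ray(W,*c),ray(S,253.9,205.2),ray(T,272,247.2)))
# w1 + w3 : slot centre in w3 ~ (38,165)*.7
X,e=tri(ray(W,*c),ray(W3,39*.7,166*.7)); print("w1+w3",X,e)
E
```

```text
[160.6 205.5]
w1+top (array([482.06151424,  94.95310187,  68.38590081]), [np.float64(1.0516996912007226), np.float64(1.0516996912006527)])
w1+sc (array([482.88909638,  96.53315886,  72.05684008]), [np.float64(0.22445903321363417), np.float64(0.22445903321363553)])
3 (array([482.06325343,  95.78781368,  72.28221111]), [np.float64(1.0274208218082317), np.float64(0.9584732283865401), np.float64(1.7436426538119743)])
w1+w3 [481.88170774  99.06858291  77.52728384] [np.float64(0.11297267002789285), np.float64(0.1129726700279574)]
```

```bash
cat > geo.py <<'E'
from h import *
yaw=np.radians(9.7); TY=np.array([np.cos(yaw),np.sin(yaw),0]); TX=np.array([np.sin(yaw),-np.cos(yaw),0])
a=np.radians(35); N=np.cos(a)*np.array([0,0,1])-np.sin(a)*TX
UP=np.cos(a)*TX+np.sin(a)*np.array([0,0,1])   # up the slope
def onpl(C,u,v,P,n=N):
    p,d=ray(C,u,v); return p+d*((P-p)@n)/(d@n)
def ang(v): # clockwise angle from TY towards UP (looking down on head)
    return np.degrees(np.arctan2(v@UP,v@TY))
def target(th):
    sd=np.cos(th)*TY+np.sin(th)*UP
    x=-N; y=-sd; return np.stack([x,y,np.cross(x,y)],1)
def rv(R0,R1): return np.degrees(Ro.from_matrix(R0.T@R1).as_rotvec())
E
python3 - <<'E'
from geo import *
s=np.load("w1s.npy",allow_pickle=True).item(); W=cam("wrist",s)
P=np.array([482,96.5,73])
f=lambda u,v: onpl(W,90+u/5,150+v/5,P)
h=[f(*c) for c in [(250,238),(385,185),(455,315),(322,372)]]
for i in range(4): e=h[(i+1)%4]-h[i]; print("edge",np.linalg.norm(e).round(1),ang(e).round(1))
e=f(372,330)-f(325,232); print("slot",np.linalg.norm(e),ang(e))
e=f(440,462)-f(388,355); print("tab",ang(e))
s=r.sense(); R0=RPY(s["tcp_rot"])
for th in (0,.1,.2): print(th,rv(R0,target(th)))
print(N,UP)
E
```

```text
edge 34.9 -84.0
edge 37.4 2.9
edge 35.7 96.7
edge 36.9 -175.9
slot 26.94061698570933 6.154597108808413
tab 5.841673912894039
0 [-4.12319625 35.02739476 -1.17612246]
0.1 [ 1.42666452 34.91794657 -2.92471548]
0.2 [ 6.9764351  34.74949844 -4.66910102]
[-0.09664154  0.56537628  0.81915204] [ 0.13801842 -0.80744101  0.57357644]
```

jog_arm(series=[[0,0,0,-2,0,0,0],[0,0,0,-4.2,0,0,0],[0,0,0,-4.3,0,0,0],[0,0,0,0.2,2.1,-3,0],[0,0,0,0.2,2.1,-3,0],[0,0,0,0.2,2.1,-3,0],[0,0,0,0.4,2.1,-3.1,0],[0.1,7,-0.5,0,0,0,0],[0.1,7,-0.5,0,0,0,0],[0.1,7,-0.5,0,0,0,0],[0.1,7,-0.5,0,0,0,0],[0.1,7,-0.5,0,0,0,0],[0,0,0,0,0,0,0],[0,0,0,0,0,0,0]])

```text
clock: 12.4
eef_pos: [466.6, 188.5, 203.8]
tcp_rot: [-3.068, 0.96, -1.409]
contact_force: [0.1, -0.3, -0.7]
opening: 0.272
```

```bash
python3 snap.py w5; python3 - <<'E'
from geo import *
s=r.sense(); R=RPY(s["tcp_rot"]); print("to target",rv(R,target(.085))); print("tip",s["eef_pos"]+R@[100.7,0,0]); print(R.T@(np.array([482,96.5,73])-s["eef_pos"]))
E
```

```text
[466.63203509 188.51901962 203.75434914] [ 0.719  0.383  1.812 -0.524  1.335 -0.714] 12.4
[[ 0.0926 -0.9939 -0.0593]
 [-0.5657 -0.1015  0.8183]
 [-0.8194 -0.0422 -0.5717]]
to target [ 0.23136709  0.03237444 -0.23440981]
tip [476.16660835 131.01934138 121.72586518]
[160.69315376  -0.23843939  -0.76679392]
```

View pics/w5v.png

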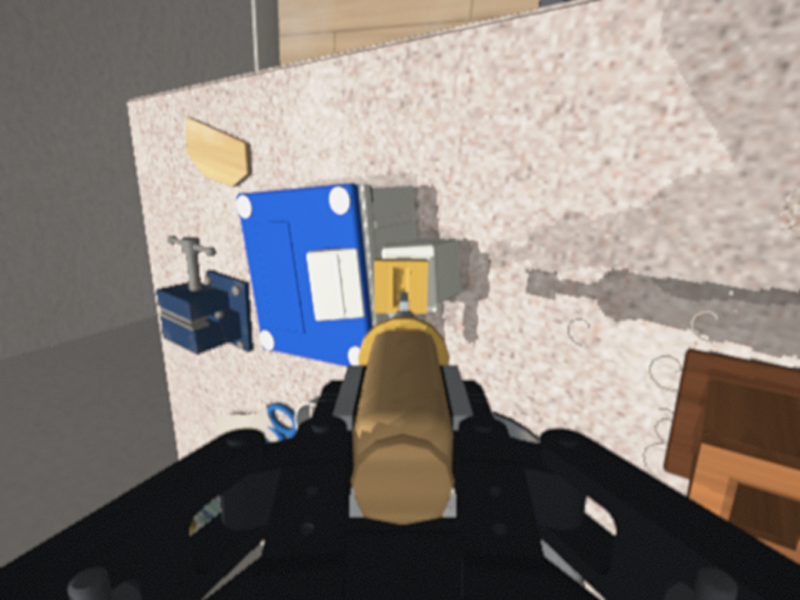

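```bash
python3 - <<'E'
import cv2
a=cv2.imread("pics/w5.png")
cv2.imwrite("pics/w5z.png",cv2.resize(a[165:245,235:335],None,fx=7,fy=7,interpolation=cv2.INTER_CUBIC))
E
```

```text
(no output)
```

View pics/w5z.png

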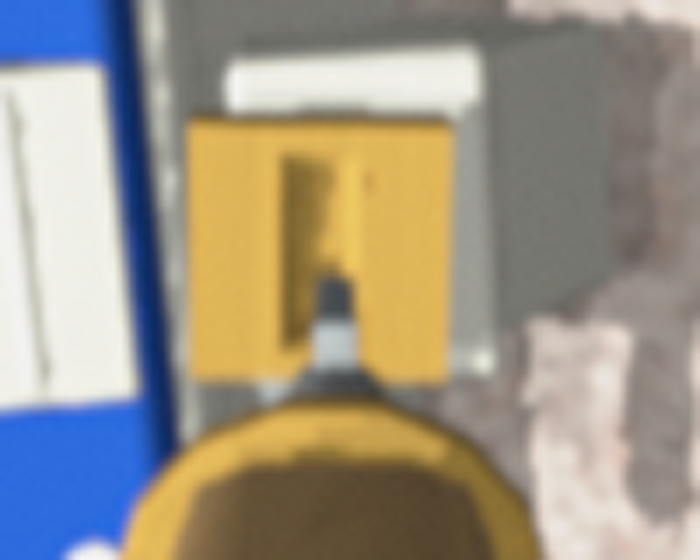

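```bash
python3 - <<'E'
from geo import *
c=r.get_calibration("wrist");M=c["mount"];C=(c["mtx"],M[:3,:3],M[:3,3])
def at(u,v,x):
    p,d=ray(C,235+u/7,165+v/7); return (p+d*(x-p[0])/d[0]).round(2)
for x in (157,160.7,164): print(x,"head",at(321,251,x),"slot",at(321,252,x), "corners",at(190,122,x),at(452,122,x),at(446,382,x),at(195,382,x))
print("tip",at(335,270,100.7),at(318,270,100.7),at(352,270,100.7))
E
```

```text
157 head [157.    -0.45  -0.43] slot [157.    -0.6   -0.43] corners [157.    17.45 -18.16] [157.    17.46  17.31] [157.   -19.25  17.05] [157.   -19.25 -18.06]
160.7 head [160.7   -1.32  -0.44] slot [160.7   -1.46  -0.44] corners [160.7   16.81 -18.39] [160.7   16.82  17.52] [160.7  -20.34  17.26] [160.7  -20.35 -18.29]
164 head [164.    -2.09  -0.45] slot [164.    -2.23  -0.45] corners [164.    16.24 -18.59] [164.    16.25  17.71] [164.   -21.32  17.44] [164.   -21.32 -18.49]
tip [100.7   10.48   1.24] [100.7   10.48  -0.67] [100.7   10.49   3.14]
```

jog_arm(series=[[0,0,0,1.6,-0.25,-0.17,0],[0,0,0,1.7,0,0,0],[0,0,0,1.5,0,0,0],[0,0,0,0,0,0,0],[0,0,0,0,0,0,0]])

```text
clock: 12.95
eef_pos: [474.2, 159.1, 166.5]
tcp_rot: [-3.065, 0.959, -1.409]
contact_force: [1.2, -0.6, -1.0]
opening: 0.265
```

```bash
python3 snap.py w6; python3 - <<'E'
import cv2
a=cv2.imread("pics/w6.png")
cv2.imwrite("pics/w6z.png",cv2.resize(a[150:240,230:330],None,fx=7,fy=7,interpolation=cv2.INTER_CUBIC))
E
```

```text
[474.17632216 159.06716933 166.52222152] [ 0.671  0.416  1.865 -0.558  1.244 -0.698] 12.95
[[ 0.0924 -0.9941 -0.0561]
 [-0.5668 -0.0989  0.8179]
 [-0.8187 -0.0438 -0.5726]]
```

View pics/w6z.png

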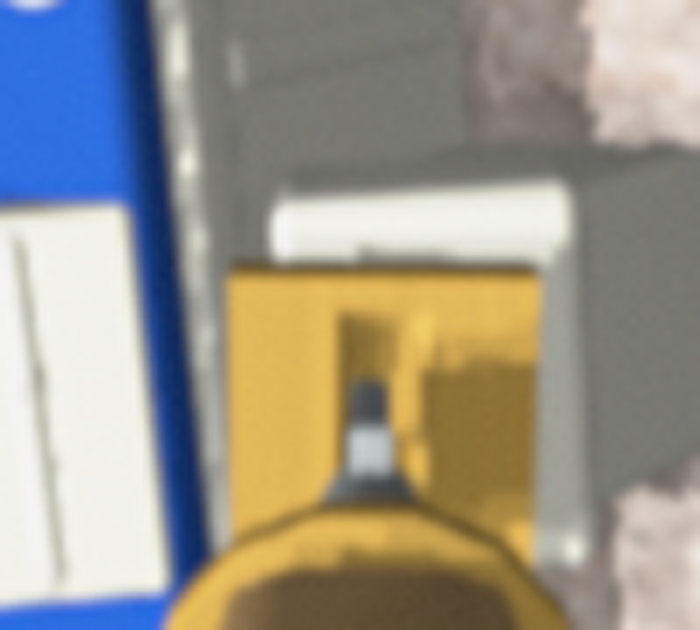

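```bash
python3 - <<'E'
from geo import *
c=r.get_calibration("wrist");M=c["mount"];C=(c["mtx"],M[:3,:3],M[:3,3])
def at(u,v,x):
    p,d=ray(C,230+u/7,150+v/7); return (p+d*(x-p[0])/d[0]).round(2)
for x in (108,110.7,113): print(x,"slot top",at(385,310,x),"corners",at(230,268,x),at(540,268,x),at(385,268,x))
print("tip",at(371,380,100.7))
s=r.sense();R=RPY(s["tcp_rot"]);print(R.T@(np.array([482,96.5,73])-s["eef_pos"]),rv(R,target(.085)))
E
```

```text
108 slot top [108.    16.36   2.98] corners [108.    21.23 -14.67] [108.    21.24  20.6 ] [108.    21.23   2.96]
110.7 slot top [110.7   15.79   3.01] corners [110.7   20.71 -14.83] [110.7   20.72  20.82] [110.7   20.72   2.99]
113 slot top [113.    15.3    3.03] corners [113.    20.27 -14.97] [113.    20.28  21.01] [113.    20.27   3.02]
tip [100.7    9.91   1.35]
[113.16164907   2.83625429   1.63259755] [ 0.14173618 -0.05218566 -0.2040429 ]
```

jog_arm(series=[[0,0,0,0.3,0.15,0.16,0],[0,0,0,0.3,0,0,0],[0,0,0,0,0,0,0],[0,0,0,0,0,0,0],[0,0,0,0,0,0,0]])

```text
clock: 13.5
eef_pos: [473.0, 157.4, 160.2]
tcp_rot: [-3.066, 0.958, -1.408]
contact_force: [0.2, 0.2, -1.7]
opening: 0.268
```

```bash
python3 snap.py w7; python3 - <<'E'
import cv2
a=cv2.imread("pics/w7.png")
cv2.imwrite("pics/w7z.png",cv2.resize(a[150:240,230:330],None,fx=7,fy=7,interpolation=cv2.INTER_CUBIC))
E
```

```text
[473.020031   157.40099955 160.23638862] [ 0.671  0.422  1.873 -0.562  1.231 -0.691] 13.5
[[ 0.0932 -0.994  -0.0574]
 [-0.5672 -0.1004  0.8174]
 [-0.8183 -0.0436 -0.5732]]
```

View pics/w7z.png

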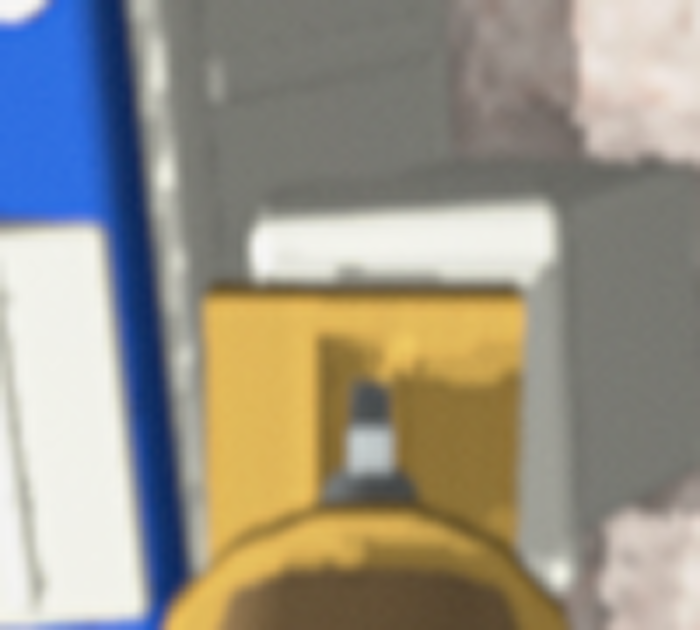

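```bash
python3 - <<'E'
from geo import *
c=r.get_calibration("wrist");M=c["mount"];C=(c["mtx"],M[:3,:3],M[:3,3])
def at(u,v,x):
    p,d=ray(C,230+u/7,150+v/7); return (p+d*(x-p[0])/d[0]).round(2)
for x in (105,107,109): print(x,"slot top",at(365,335,x),"corners",at(205,290,x),at(524,290,x))
print("tip",at(371,382,100.7))
E
```

```text
105 slot top [105.    14.11   0.69] corners [105.    19.29 -17.35] [105.   19.3  18.6]
107 slot top [107.    13.66   0.69] corners [107.    18.89 -17.5 ] [107.    18.89  18.75]
109 slot top [109.    13.21   0.69] corners [109.    18.48 -17.64] [109.    18.49  18.9 ]
tip [100.7    9.68   1.35]
```

jog_arm(series=[[0,0,0,0.3,0.02,-0.07,0],[0,0,0,0.3,0,0,0],[0,0,0,0.2,0,0,0],[0,0,0,0,0,0,0]])

```text
clock: 13.95
eef_pos: [474.0, 153.0, 155.3]
tcp_rot: [-3.063, 0.959, -1.407]
contact_force: [-5.3, 7.6, 12.8]
opening: 0.27
```

```bash
python3 snap.py w8; python3 - <<'E'
from geo import *
a=cv2.imread("pics/w8.png")
cv2.imwrite("pics/w8z.png",cv2.resize(a[150:240,230:330],None,fx=7,fy=7,interpolation=cv2.INTER_CUBIC))
s=r.sense();R=RPY(s["tcp_rot"]);print(R.T@s["contact_force"],s["wrist_torque"]@R)
E
```

```text
[474.01827915 153.03390776 155.250311  ] [ 0.663  0.427  1.881 -0.567  1.217 -0.688] 13.95
[[ 0.0939 -0.994  -0.0559]
 [-0.5665 -0.0995  0.8181]
 [-0.8187 -0.0451 -0.5724]]
[-15.49111715   3.92470286  -0.76926451] [0.0268419  0.01303288 0.8806079 ]
```

View pics/w8z.png

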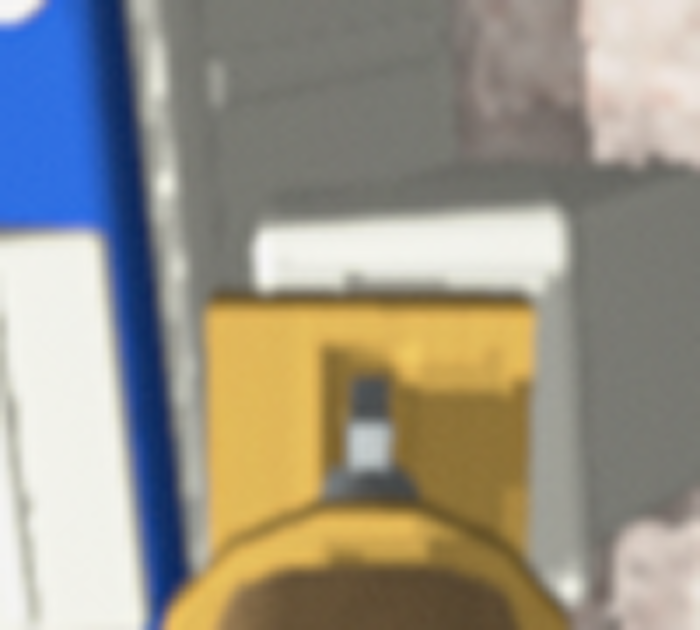

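jog_arm(series=[[0,0,0,-0.3,0,0,0],[0,0,0,0,0.15,0,0],[0,0,0,0.3,0,0,0],[0,0,0,0.2,0,0,0],[0,0,0,0,0,0,0]])

```text
clock: 14.5
eef_pos: [473.0, 152.7, 154.6]
tcp_rot: [-3.061, 0.96, -1.405]
contact_force: [-10.3, 16.5, 28.1]
opening: 0.269
```

```bash
cat > st.py <<'E'
from geo import *
s=r.sense();R=RPY(s["tcp_rot"]);print("F tool",(R.T@s["contact_force"]).round(1),"T",(s["wrist_torque"]@R).round(2)); p=s["eef_pos"]
X0=np.array([482,96.5,73]); B=np.stack([-N,-TY,np.cross(-N,-TY)],1)
print("pos in screw frame (depth from nominal slot, y, z)",(B.T@(p-X0)).round(2)+[100.7,0,0], "tgt rot",rv(R,target(0.085)).round(2),s["qpos"].round(2),s["clock"])
E
python3 st.py
```

```text
F tool [-33.3   7.3  -2. ] T [-0.06  0.32  1.92]
pos in screw frame (depth from nominal slot, y, z) [ 1.2  -0.57 -0.19] tgt rot [ 0.07 -0.   -0.11] [ 0.66  0.43  1.88 -0.57  1.21 -0.68] 14.5
```

```bash
python3 snap.py w9; python3 - <<'E'
from geo import *
a=cv2.imread("pics/w9.png")
cv2.imwrite("pics/w9z.png",cv2.resize(a[170:230,250:320],None,fx=11,fy=10,interpolation=cv2.INTER_CUBIC))
E
```

```text
[472.96918486 152.70105975 154.61736427] [ 0.664  0.425  1.884 -0.568  1.214 -0.685] 14.5
[[ 0.0947 -0.994  -0.055 ]
 [-0.5656 -0.0992  0.8187]
 [-0.8192 -0.0464 -0.5716]]
```

View pics/w9z.png

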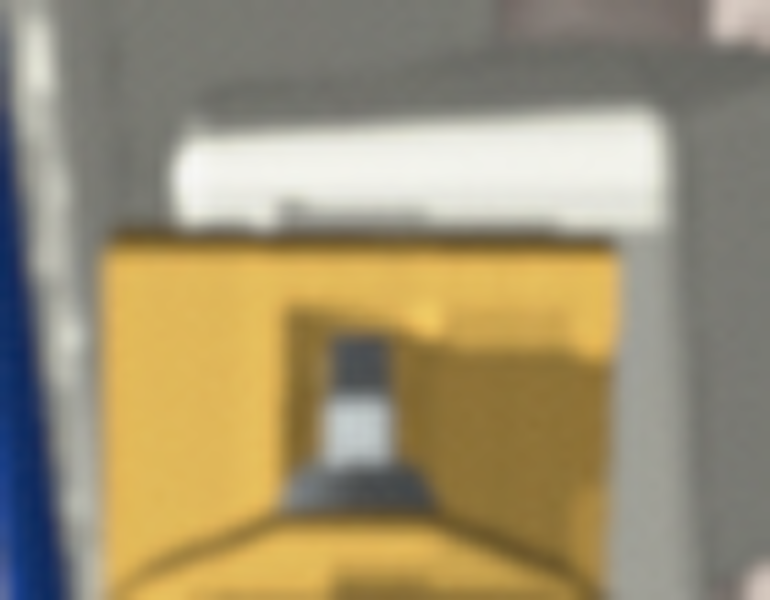

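jog_arm(series=[[4,0,0,0,0,0,0],[4,0,0,0,0,0,0],[4,0,0,0,0,0,0],[0,0,0,0,0,0,0]])

```text
clock: 14.95
eef_pos: [472.7, 152.5, 154.2]
tcp_rot: [-2.85, 0.96, -1.405]
contact_force: [-8.2, 14.9, 22.9]
opening: 0.268
```

```bash
python3 st.py; python3 snap.py w10; python3 - <<'E'
from geo import *
a=cv2.imread("pics/w10.png")
cv2.imwrite("pics/w10z.png",cv2.resize(a[150:240,230:330],None,fx=7,fy=7,interpolation=cv2.INTER_CUBIC))
E
```

```text
F tool [-28.    5.4  -1.6] T [-0.02  0.48  1.6 ]
pos in screw frame (depth from nominal slot, y, z) [ 1.62 -0.28 -0.12] tgt rot [-12.04  -0.03  -0.13] [ 0.66  0.43  1.88 -0.57  1.21 -0.47] 14.95
[472.71656316 152.46767363 154.23415231] [ 0.664  0.426  1.885 -0.568  1.214 -0.473] 14.95
[[ 0.0945 -0.9834  0.1547]
 [-0.5658  0.0748  0.8212]
 [-0.8191 -0.1651 -0.5493]]
```

View pics/w10z.png

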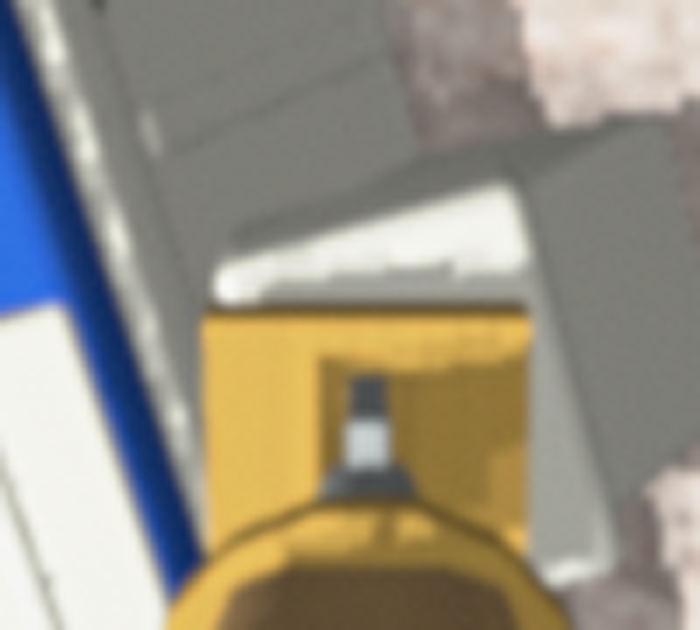

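jog_arm(series=[[5,0,0,0.025,0,0,0],[5,0,0,0.025,0,0,0],[5,0,0,0.025,0,0,0],[5,0,0,0.025,0,0,0],[5,0,0,0.025,0,0,0],[5,0,0,0.025,0,0,0],[0,0,0,0,0,0,0]])

```text
clock: 15.7
eef_pos: [472.7, 151.8, 152.7]
tcp_rot: [-2.326, 0.96, -1.406]
contact_force: [-9.1, 13.2, 22.4]
opening: 0.271
```

```bash
python3 st.py; python3 snap.py w11
```

```text
F tool [-26.7   4.   -5.6] T [-0.01  1.06  1.47]
pos in screw frame (depth from nominal slot, y, z) [ 3.26 -0.15  0.18] tgt rot [-4.207e+01 -4.000e-02 -1.500e-01] [ 0.66  0.43  1.89 -0.57  1.21  0.05] 15.7
[472.707301   151.7598503  152.71751719] [ 0.662  0.427  1.887 -0.568  1.21   0.052] 15.7
[[ 0.0941 -0.774   0.6261]
 [-0.5654  0.4761  0.6736]
 [-0.8195 -0.4174 -0.3928]]
```

View pics/w11v.png

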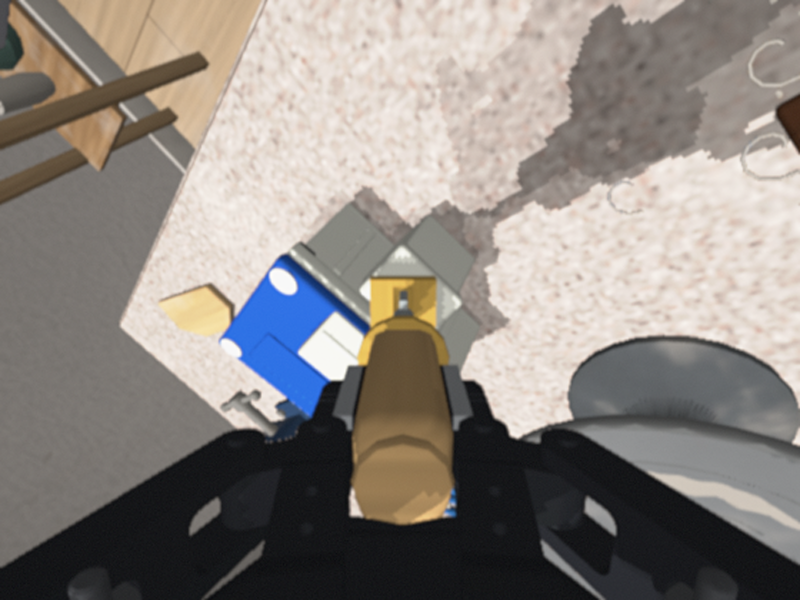

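jog_arm(series=[[5,0,0,0.028,0,0,0],[5,0,0,0.028,0,0,0],[5,0,0,0.028,0,0,0],[5,0,0,0.028,0,0,0],[5,0,0,0.028,0,0,0],[5,0,0,0.028,0,0,0],[5,0,0,0.028,0,0,0],[4,0,0,0.02,0,0,0],[0,0,0,0,0,0,0]])

```text
clock: 16.65
eef_pos: [472.9, 150.9, 150.7]
tcp_rot: [-1.645, 0.961, -1.405]
contact_force: [-9.1, 16.3, 19.9]
opening: 0.268
```

```bash
python3 st.py; python3 snap.py w12; python3 - <<'E'
from geo import *
a=cv2.imread("pics/w12.png")
cv2.imwrite("pics/w12z.png",cv2.resize(a[140:270,170:340],None,fx=4.6,fy=4.6,interpolation=cv2.INTER_CUBIC))
E
```

```text
F tool [-26.4   3.5  -6. ] T [-0.02  1.56  1.01]
pos in screw frame (depth from nominal slot, y, z) [ 5.43 -0.24  0.61] tgt rot [-8.105e+01 -3.000e-02 -1.700e-01] [ 0.66  0.43  1.89 -0.57  1.2   0.73] 16.65
[472.94858595 150.89865486 150.6856991 ] [ 0.661  0.429  1.889 -0.57   1.205  0.733] 16.65
[[ 0.0942 -0.208   0.9736]
 [-0.5645  0.7944  0.2243]
 [-0.82   -0.5707 -0.0426]]
```

View pics/w12z.png

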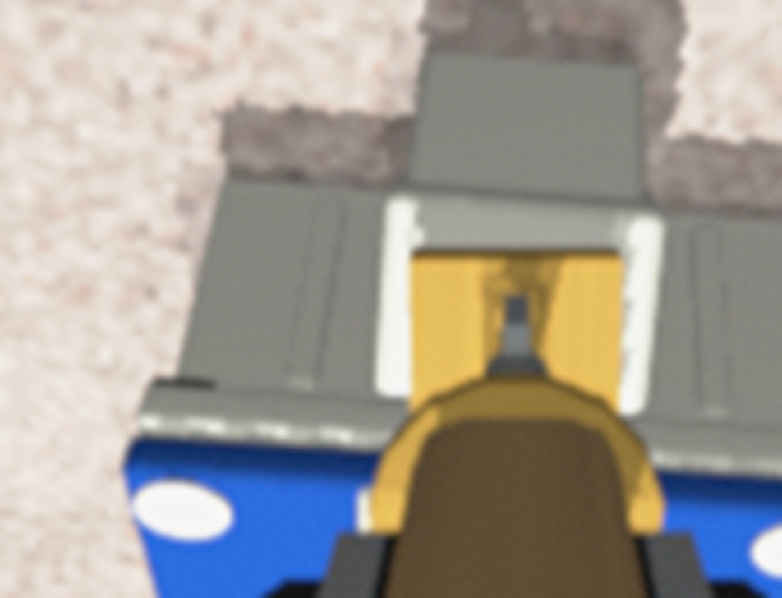

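jog_arm(series=[[2,0,0,0.012,0,0,0],[2,0,0,0.01,0,0,0],[0,0,0,0,0,0,0],[0,0,0,0,0,0,0]])

```text
clock: 17.1
eef_pos: [473.0, 150.9, 150.5]
tcp_rot: [-1.578, 0.962, -1.405]
contact_force: [-9.2, 15.6, 20.3]
opening: 0.27
```

```bash
python3 st.py; python3 snap.py w13; python3 - <<'E'
from geo import *
a=cv2.imread("pics/w13.png")
cv2.imwrite("pics/w13z.png",cv2.resize(a[140:270,170:340],None,fx=4.6,fy=4.6,interpolation=cv2.INTER_CUBIC))
p,d=r.grab_frame("top"); cv2.imwrite("pics/t13.png",cv2.resize(p[190:300,220:360,::-1],None,fx=5,fy=5,interpolation=cv2.INTER_CUBIC))
E
```

```text
F tool [-26.3   2.3  -6.5] T [-0.05  1.59  0.97]
pos in screw frame (depth from nominal slot, y, z) [ 5.63 -0.27  0.69] tgt rot [-8.491e+01 -3.000e-02 -1.700e-01] [ 0.66  0.43  1.89 -0.57  1.2   0.8 ] 17.1
[472.98474501 150.85447166 150.47559187] [ 0.66   0.429  1.889 -0.57   1.204  0.801] 17.1
[[ 0.0942 -0.142   0.9854]
 [-0.5644  0.8078  0.1704]
 [-0.8201 -0.5722 -0.004 ]]
```

View pics/w13z.png

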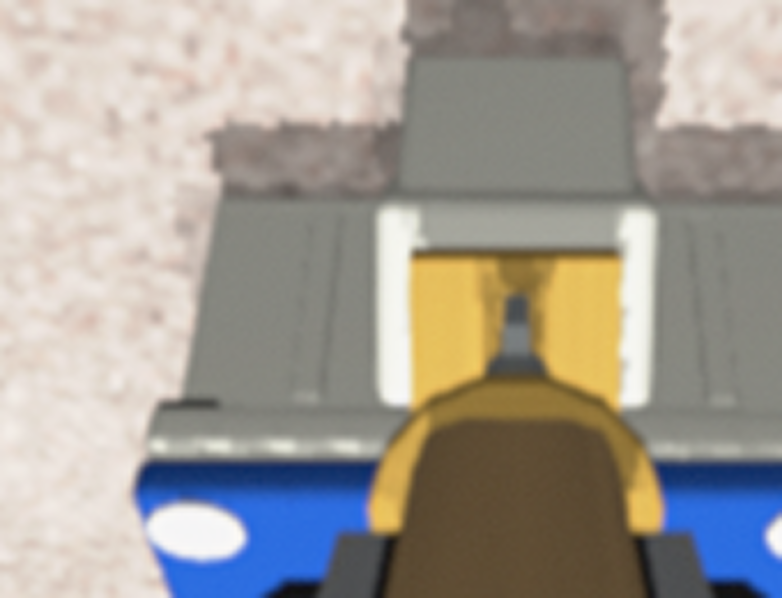

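View pics/t13.png

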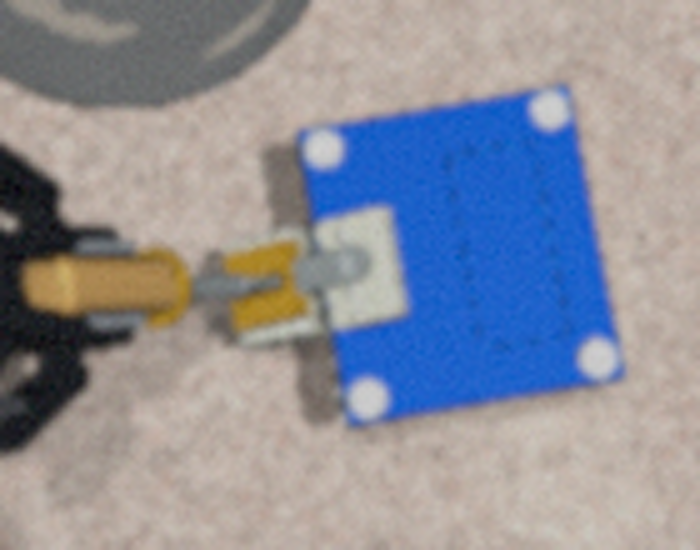

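jog_arm(series=[[0,0,0,-0.2,0,0,0],[0,0,0,-0.5,0,0,0],[0,0,0,-1,0,0,0],[0,0,0,-2.5,0,0,0],[0,0,0,-2.5,0,0,0],[0,0,0,0,0,0,0]])

```text
clock: 17.8
eef_pos: [467.6, 188.7, 206.1]
tcp_rot: [-1.576, 0.96, -1.402]
contact_force: [-0.2, 0.2, -0.9]
opening: 0.272
```

```bash
python3 st.py; python3 snap.py w14; python3 - <<'E'
from geo import *
a=cv2.imread("pics/w14.png")
cv2.imwrite("pics/w14z.png",cv2.resize(a[130:260,190:360],None,fx=4.6,fy=4.6,interpolation=cv2.INTER_CUBIC))
s=r.sense();R=RPY(s["tcp_rot"]); p=np.array([[0,-.9954,-.0954],[0,-.0954,.9954],[-1,0,0]]); print("rv to stand",rv(R,p), rv(target(.085),p)); print(R.round(3))
E
```

```text
F tool [ 0.6  0.7 -0.2] T [ 0.02 -0.05  0.4 ]
pos in screw frame (depth from nominal slot, y, z) [-6.184e+01 -1.290e+00  6.000e-02] tgt rot [-8.487e+01  1.000e-02 -4.000e-02] [ 0.72  0.38  1.81 -0.53  1.34  0.77] 17.8
[467.55748842 188.66177725 206.10757982] [ 0.719  0.379  1.811 -0.526  1.336  0.771] 17.8
[[ 0.0963 -0.1426  0.9851]
 [-0.565   0.807   0.1721]
 [-0.8195 -0.5731 -0.0028]]
rv to stand [-82.60432598 -26.29110385  27.99505011] [ -0.62452361 -34.88998336   2.77518653]
[[ 0.095 -0.143  0.985]
 [-0.566  0.806  0.172]
 [-0.819 -0.574 -0.005]]
```

View pics/w14z.png

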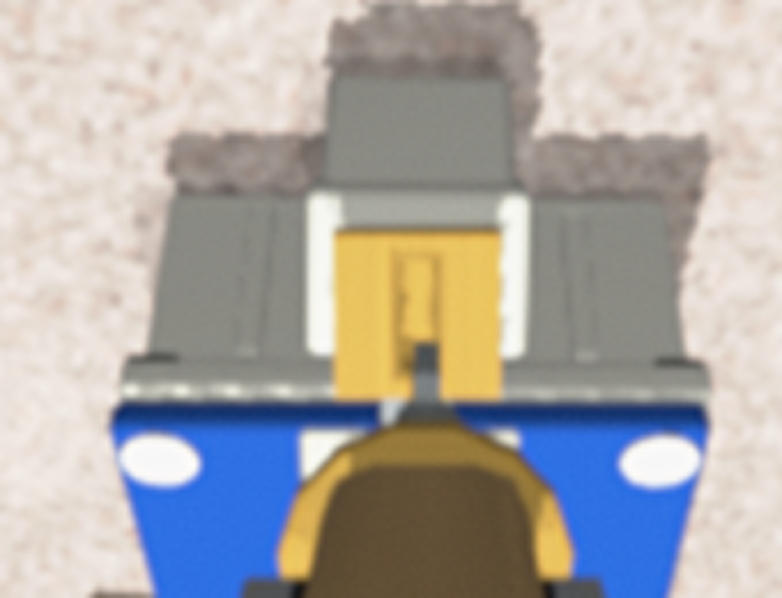

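jog_arm(series=[[-8.5,0,0,0,0,0,0],[-8.5,0,0,0,0,0,0],[-8.5,0,0,0,0,0,0],[-8.5,0,0,0,0,0,0],[-8.5,0,0,0,0,0,0],[-8.5,0,0,0,0,0,0],[-8.5,0,0,0,0,0,0],[-8.5,0,0,0,0,0,0],[-8.5,0,0,0,0,0,0],[-8.4,0,0,0,0,0,0],[-0.1,-7,0.5,0,0,0,0],[-0.1,-7,0.5,0,0,0,0],[-0.1,-7,0.5,0,0,0,0],[-0.1,-7,0.5,0,0,0,0],[-0.1,-7,0.5,0,0,0,0],[0,0,0,-1,-1,1.5,0],[0,0,0,-1,-2,3,0],[0,0,0,0,-2,3,0],[0,0,0,0,-2,3,0],[0,0,0,0,0,0,0]])

```text
clock: 19.85
eef_pos: [527.5, 299.9, 222.5]
tcp_rot: [-1.397, 1.57, 0.269]
contact_force: [0.9, 0.8, -1.6]
opening: 0.269
```

```bash
cat > st2.py <<'E'
from geo import *
s=r.sense();R=RPY(s["tcp_rot"]);T=np.array([[.0019,-.9954,-.0954],[.0011,-.0954,.9954],[-1,-.002,.0009]])
T=np.array([[0,-.9954,-.0954],[0,-.0954,.9954],[-1,0,0]])
print(s["eef_pos"],"rot",rv(R,T).round(2),"shift",(R.T@(np.array([539.5,316.8,110.7])-s["eef_pos"])).round(2),"F",(R.T@s["contact_force"]).round(1),s["clock"])
E
python3 st2.py
```

```text
[527.54230192 299.88020973 222.5439571 ] rot [-0.04  0.01  0.06] shift [111.86 -13.39  15.69] F [ 1.6 -0.9  0.8] 19.85
```

jog_arm(series=[[0,0,0,0,-1.3,1.6,0],[0,0,0,1,0,0,0],[0,0,0,1,0,0,0],[0,0,0,0,0,0,0],[0,0,0,0,0,0,0]])

```text
clock: 20.35
eef_pos: [536.8, 313.8, 203.2]
tcp_rot: [2.5, 1.57, -2.119]
contact_force: [-1.0, 0.0, -1.1]
opening: 0.268
```

```bash
python3 st2.py; python3 snap.py w15
```

```text
[536.8254855  313.7535678  203.22138826] rot [-0.11 -0.06 -0.04] shift [92.52 -3.02  2.88] F [1.1 1.  0.1] 20.35
[536.8254855  313.7535678  203.22138826] [ 5.270e-01  3.760e-01  1.667e+00 -1.000e-03  1.101e+00 -1.137e+00] 20.35
[[-7.000e-04 -9.956e-01 -9.360e-02]
 [-1.100e-03 -9.350e-02  9.956e-01]
 [-1.000e+00  8.000e-04 -1.000e-03]]
```

View pics/w15v.png

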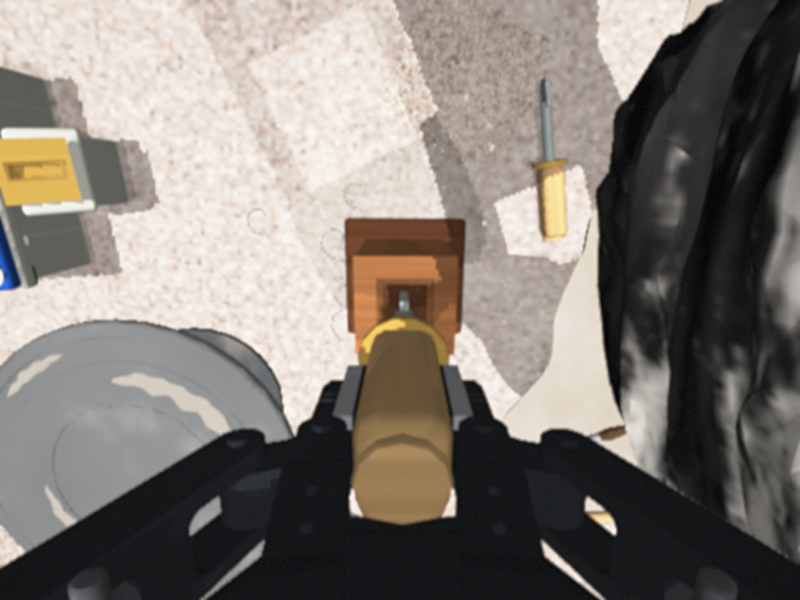

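jog_arm(series=[[0,0,0,1,-0.25,0.15,0],[0,0,0,1,0,0,0],[0,0,0,0,0,0,0]])

```text
clock: 20.7
eef_pos: [539.1, 316.0, 182.1]
tcp_rot: [2.219, 1.569, -2.399]
contact_force: [0.0, -1.1, -0.7]
opening: 0.267
```

```bash
python3 st2.py
```

```text
[539.07077516 316.02557548 182.1475224 ] rot [-0.08 -0.07 -0.09] shift [71.45 -0.61  0.81] F [ 0.7  0.1 -1.1] 20.7
```

Tip is past the mouth without contact; go on down.

jog_arm(series=[[0,0,0,2,-0.05,0,0],[0,0,0,2,0,0,0],[0,0,0,1.5,0,0,0],[0,0,0,1,0,0,0],[0,0,0,0.3,0,0,0],[0,0,0,0,0,0,0]])

```text
clock: 21.3
eef_pos: [540.6, 316.7, 115.9]
tcp_rot: [-1.772, 1.57, -0.107]
contact_force: [-0.3, 0.3, -1.6]
opening: 0.27
```

```bash
python3 st2.py
```

```text
[540.57551576 316.71703741 115.92038409] rot [-0.07 -0.01  0.04] shift [5.22 1.07 0.18] F [1.6 0.2 0.3] 21.3
```

jog_arm(series=[[0,0,0,0.2,0.1,0,0],[0,0,0,0.2,0,0,0],[0,0,0,0.1,0,0,0],[0,0,0,0.1,0,0,0],[0,0,0,0,0,0,0]])

```text
clock: 21.8
eef_pos: [540.4, 317.2, 114.1]
tcp_rot: [-1.24, 1.567, 0.426]
contact_force: [-7.3, -4.1, 27.2]
opening: 0.266
```

```bash
python3 st2.py
```

```text
[540.44077341 317.15124607 114.05505732] rot [-0.07  0.07  0.2 ] shift [ 3.35  0.98 -0.27] F [-27.3   7.6  -3.4] 21.8
```

```bash
python3 snap.py w16; python3 - <<'E'
import cv2
from rig import r
p,d=r.grab_frame("scene")
cv2.imwrite("pics/s16.png",cv2.resize(p[90:190,180:300,::-1],None,fx=6,fy=6,interpolation=cv2.INTER_CUBIC))
E
```

```text
[540.44077341 317.15124607 114.05505732] [ 0.528  0.481  1.727 -0.     0.93  -1.136] 21.8
[[ 0.0033 -0.9955 -0.0942]
 [ 0.0015 -0.0942  0.9956]
 [-1.     -0.0035  0.0012]]
```

View pics/w16v.png

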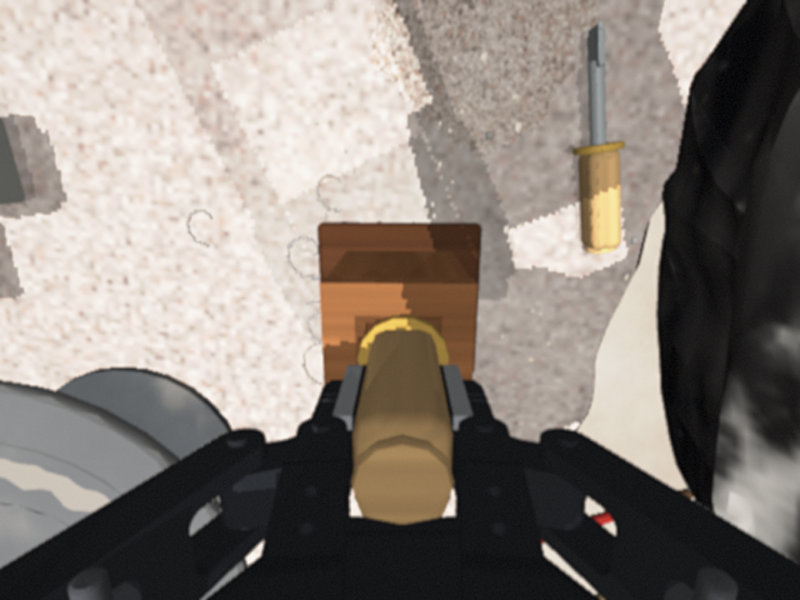

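View pics/s16.png

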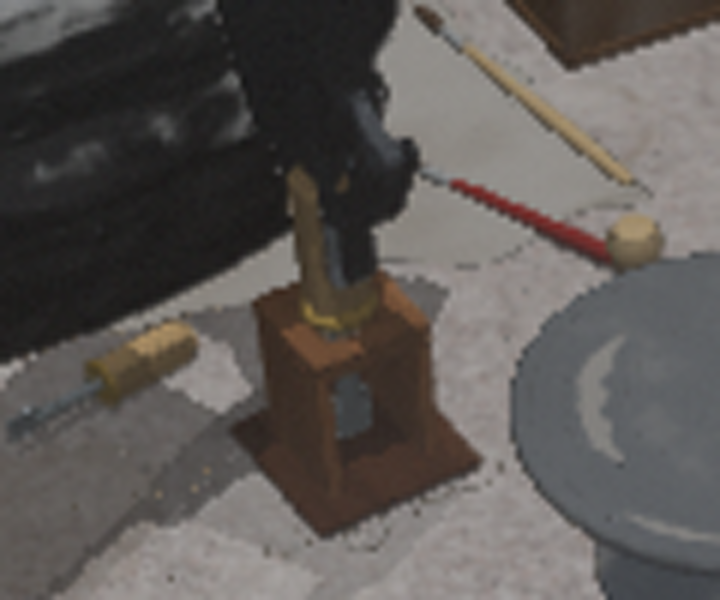

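jog_arm(series=[[0,0,0,-0.2,0,0,0],[0,0,0,0,0,0,0],[0,0,0,0,0,0,0.4],[0,0,0,0,0,0,0.5],[0,0,0,0,0,0,0.5],[0,0,0,0,0,0,0.5]])

```text
clock: 22.5
eef_pos: [539.5, 316.6, 111.9]
tcp_rot: [-1.639, 1.57, 0.026]
contact_force: [-0.5, 0.6, -0.3]
opening: 0.499
```

```bash
python3 st2.py; python3 snap.py w17; python3 - <<'E'
import cv2
from rig import r
p,d=r.grab_frame("scene")
cv2.imwrite("pics/s17.png",cv2.resize(p[90:190,180:300,::-1],None,fx=6,fy=6,interpolation=cv2.INTER_CUBIC))
E
```

```text
[539.49501561 316.59390326 111.85344571] rot [-0.07 -0.    0.04] shift [ 1.15 -0.02  0.2 ] F [0.3 0.4 0.6] 22.5
[539.49501561 316.59390326 111.85344571] [ 0.528  0.483  1.728 -0.     0.929 -1.136] 22.5
[[ 8.000e-04 -9.956e-01 -9.410e-02]
 [ 0.000e+00 -9.410e-02  9.956e-01]
 [-1.000e+00 -8.000e-04 -1.000e-04]]
```

View pics/w17v.png

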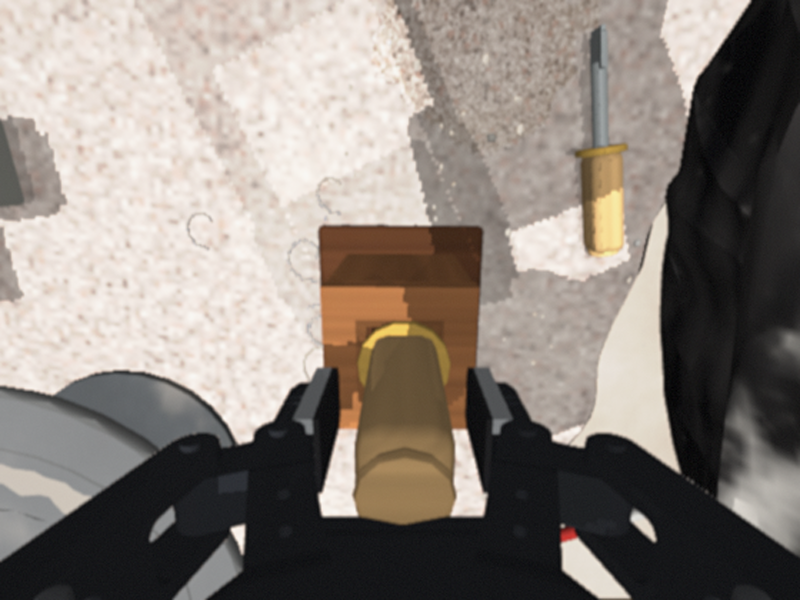

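View pics/s17.png

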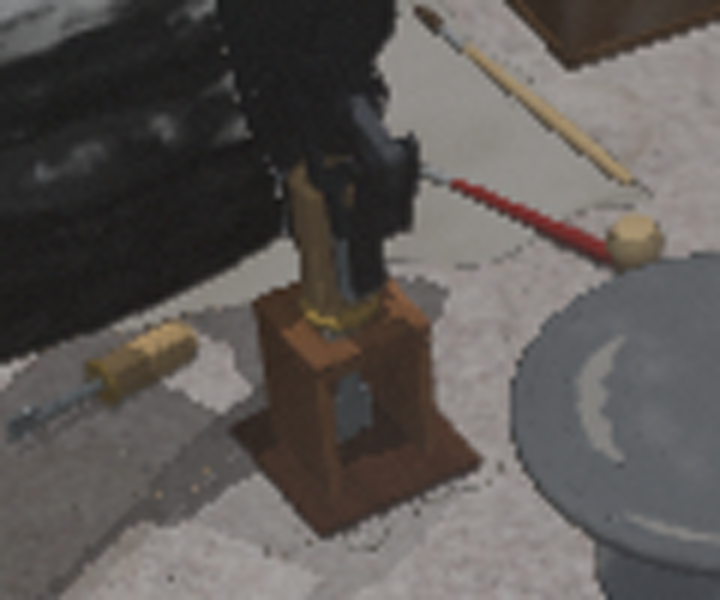

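jog_arm(series=[[0,0,0,0,0,0,0.8],[0,0,0,0,0,0,0.8],[0,0,0,-2,0,0,0.8],[0,0,0,-4,0,0,0.8],[0,0,0,-4,0,0,0.8],[0,0,0,0,0,0,0.8],[0,0,0,0,0,0,0.8]])

```text
clock: 23.3
eef_pos: [539.9, 316.9, 213.1]
tcp_rot: [-1.261, 1.568, 0.404]
contact_force: [0.5, -0.2, -0.1]
opening: 0.797
```

```bash
python3 snap.py w18; python3 - <<'E'
import cv2
from rig import r
p,d=r.grab_frame("scene")
cv2.imwrite("pics/s18.png",cv2.resize(p[100:280,170:350,::-1],None,fx=3.3,fy=3.3,interpolation=cv2.INTER_CUBIC))
E
```

```text
[539.93581255 316.85694145 213.11578752] [ 0.529  0.37   1.651 -0.     1.117 -1.136] 23.3
[[ 0.0029 -0.9956 -0.0941]
 [ 0.0013 -0.0941  0.9956]
 [-1.     -0.003   0.001 ]]
```

View pics/w18v.png

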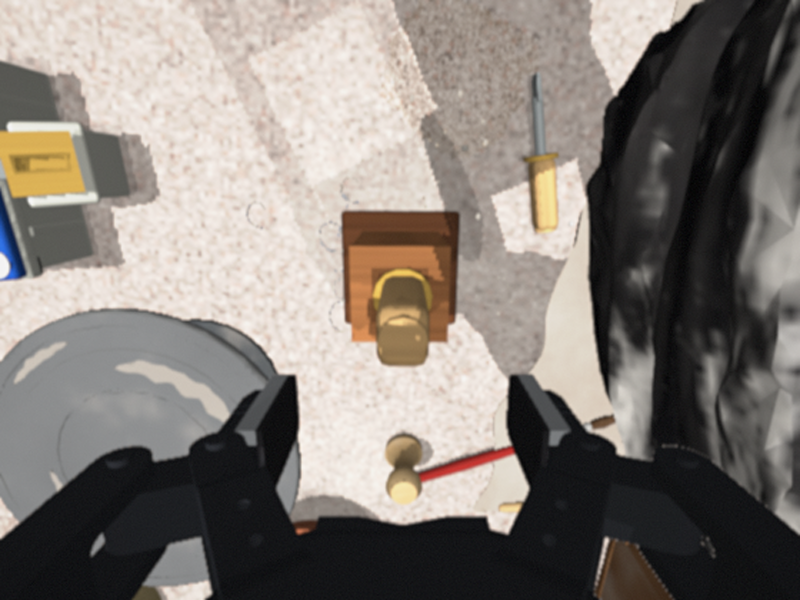

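View pics/s18.png

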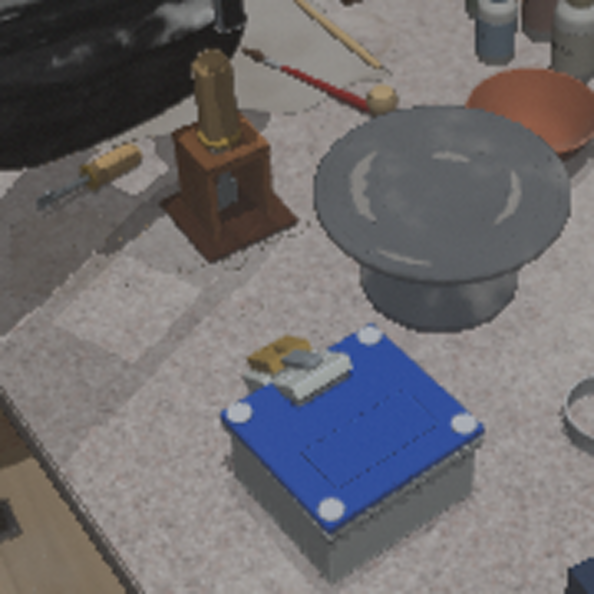

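jog_arm(series=[[0,0,0,-3,0,0,0.8],[0,0,0,-2,1,-3.5,0.5],[0,0,0,-1,1,-3.9,0],[0,0,0,-1,1,-3.9,0],[0,0,0,-1,1,-3.9,0],[0,0,0,0,1,-3.9,0],[0,0,0,0,1,-3.9,0],[0,0,0,0,0,0,0],[0,0,0,0,0,0,0]])

```text
clock: 24.3
eef_pos: [500.8, 81.3, 290.9]
tcp_rot: [1.23, 1.57, 2.892]
contact_force: [0.3, -0.8, 0.2]
opening: 0.004
```

```bash
python3 snap.py w19; python3 - <<'E'
from lid import *
import geo
s=np.load("w19s.npy",allow_pickle=True).item(); W=cam("wrist",s); a=cv2.imread("pics/w19.png"); d=np.load("w19.npy")
for c,st in discs(a):
    m=np.zeros(d.shape,bool); m[int(c[1])-3:int(c[1])+4,int(c[0])-3:int(c[0])+4]=1
    P=pts(W,d,m); print(c.round(1),st[4],onz(W,*c,80).round(1),"depth z",np.median(P[:,2]).round(2))
hsv=cv2.cvtColor(a,cv2.COLOR_BGR2HSV); m=(hsv[...,0]>105)&(hsv[...,0]<125)&(hsv[...,1]>150)&(hsv[...,2]>90)
P=pts(W,d,m); P=P[(P[:,2]>60)&(P[:,2]<110)]
A=np.c_[P[:,:2]-[496,5],np.ones(len(P))]; print("plane",np.linalg.lstsq(A,P[:,2],rcond=None)[0])
t=(P*0); 
f=np.ones(d.shape,bool); Q=pts(W,d,f); q=(abs(Q[:,2])<15); print("table",np.median(Q[q,2]))
cv2.imwrite("pics/w19z.png",cv2.resize(a[100:290,60:340],None,fx=2.8,fy=2.8,interpolation=cv2.INTER_CUBIC))
E
```

```text
[500.81406781  81.29107279 290.93172561] [ 0.158  0.112  1.81   0.     1.221 -1.505] 24.3
[[-8.000e-04 -9.958e-01 -9.200e-02]
 [ 2.000e-04 -9.200e-02  9.958e-01]
 [-1.000e+00  8.000e-04  3.000e-04]]
[254.2 123.4] 206 [432.1  45.7  80. ] depth z 80.72
[159.6 131.9] 158 [450.2 -54.7  80. ] depth z 80.4
[253.6 176.9] 1569 [489.3  49.   80. ] depth z 99.06
[264.2 223.8] 143 [542.6  64.9  80. ] depth z 80.37
[177.3 229.9] 108 [559.4 -35.4  80. ] depth z 80.35
plane [ 1.91693291e-03 -6.64362832e-03  7.99077509e+01]
table -0.23988782614674165
```

View pics/w19v.png

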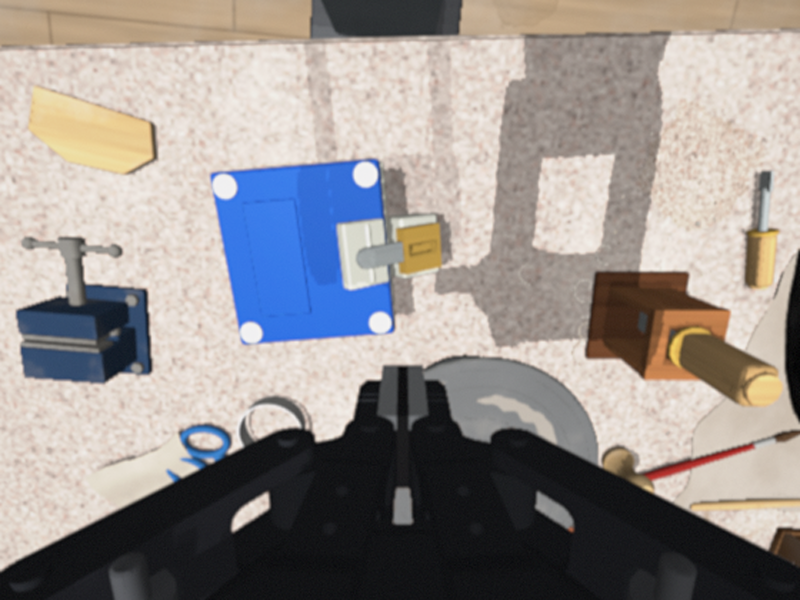

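```bash
python3 - <<'E'
import cv2
a=cv2.imread("pics/w19.png")
cv2.imwrite("pics/w19y.png",cv2.resize(a[140:210,230:320],None,fx=8,fy=8,interpolation=cv2.INTER_CUBIC))
E
```

```text
(no output)
```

View pics/w19y.png

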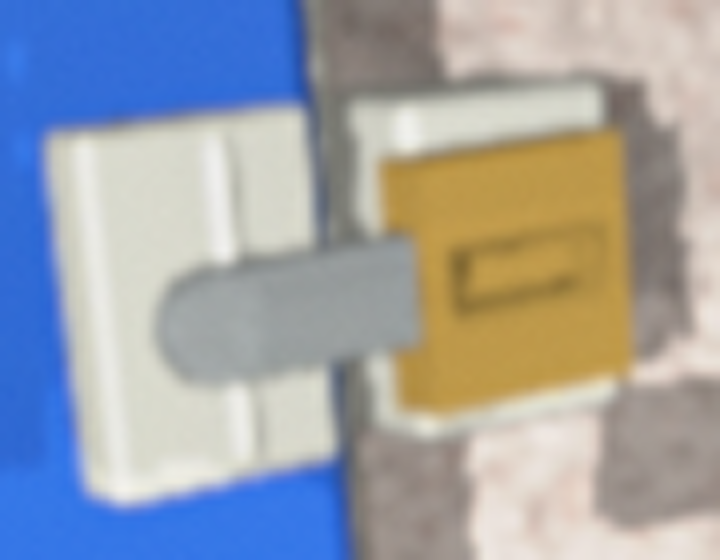

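```bash
python3 - <<'E'
import geo
from geo import *
s=np.load("w19s.npy",allow_pickle=True).item(); W=cam("wrist",s)
for yw in (9.7,10.0):
    y=np.radians(yw); geo.TY[:]=[np.cos(y),np.sin(y),0]; geo.TX[:]=[np.sin(y),-np.cos(y),0]
    NN=np.cos(a)*np.array([0,0,1])-np.sin(a)*TX; U=np.cos(a)*TX+np.sin(a)*np.array([0,0,1])
    P=np.array([482.5,98,73])-5*NN
    f=lambda u,v,o=0: onpl(W,230+u/8,140+v/8,P+o*NN,NN)
    for n,(b,e),o in (("tab top",((410,237),(235,265)),-8),("tab bot",((420,345),(235,380)),-8),("head top",((622,130),(415,155)),0),("head bot",((630,372),(440,410)),0),("slot t",((605,230),(465,248)),0),("slot b",((580,292),(460,312)),0),("catch top",((303,105),(50,132)),-8),("catch bot",((335,455),(125,500)),-8)):
        v=f(*e,o)-f(*b,o); print(yw,n,np.degrees(np.arctan2(v@U,v@geo.TY)).round(1),np.linalg.norm(v).round(1))
E
```

```text
9.7 tab top 90.5 29.1
9.7 tab bot 90.4 31.2
9.7 head top 91.3 36.8
9.7 head bot 90.8 34.9
9.7 slot t 92.1 25.3
9.7 slot b 91.2 21.7
9.7 catch top 91.2 38.7
9.7 catch bot 90.4 34.0
10.0 tab top 90.7 29.1
10.0 tab bot 90.7 31.2
10.0 head top 91.6 36.9
10.0 head bot 91.0 34.9
10.0 slot t 92.4 25.3
10.0 slot b 91.4 21.7
10.0 catch top 91.5 38.7
10.0 catch bot 90.6 34.0
```

```bash
python3 - <<'E'
from h import *
C=cam("scene"); p,d=r.grab_frame("scene"); d0=np.load("scene0.npy"); a0=cv2.imread("pics/scene0.png"); 
for D,im in((d0,a0),(d,p[:,:,::-1].copy())):
    hsv=cv2.cvtColor(im,cv2.COLOR_BGR2HSV); m=np.zeros(D.shape,bool); m[112:146,222:250]=1
    P=pts(C,D,m); P=P[(P[:,2]>100)&(abs(P[:,0]-539)<25)&(abs(P[:,1]-315)<25)]
    hi=P[P[:,2]>150]; lo=P[(P[:,2]<130)]
    print(len(P),np.sort(P[:,2])[-20:].mean().round(2),hi.mean(0).round(1),lo.mean(0).round(1))
print(np.abs(a0[112:150,222:250].astype(int)-p[112:150,222:250,::-1]).mean())
for n,sl in (("stamp",np.s_[120:140,278:295]),("rib",np.s_[300:360,268:312]),("ring",np.s_[210:242,335:372])):
    print(n,np.abs(a0[sl].astype(int)-p[sl][:,:,::-1]).mean().round(1), np.median(np.abs(d0[sl]-d[sl])))
print(r.sense()["contact_force"],r.sense()["clock"])
E
```

```text
302 170.63 [535.9 310.3 163.1] [535.2 306.8 115.1]
301 170.6 [536.4 312.4 163.1] [535.5 308.4 115.1]
6.00250626566416
stamp 3.2 2.9022827
rib 5.2 1.6889038
ring 4.9 2.0146484
[-0.92721214  0.83296649  0.78765734] 24.4
```

Handle end is at the same height as at the start (170.6 mm in both readings) and the bystanders have not moved. I'm handing in.

```bash
python3 -c "
from rig import r
print(r.sign_off())"
```

```text
the job is handed in; nothing more can be done
None
```

The lid is pressed home, the lock screw is turned a quarter turn with the screwdriver, and the screwdriver is back in its stand. I handed the job in at about 24.4 s.

**What I did**
- I pressed all four lid corners, twice round.
- I took the large screwdriver, seated its blade in the slot and turned the screw about 85° clockwise while following it in.
- I then pulled the blade straight out and put the screwdriver back upright.

**Last checks**
- **Lid:** a plane fitted to the depth points puts the lid top level at 79.9 mm, with the worktop reading -0.2 mm.
- **Tab:** it measures about 90.5° against about 90.8° for the catch edges, so it lies straight across the catch.
- **Screwdriver:** the handle end is 170.6 mm up in both the first and last readings, so I take it as fully down. The handle has shifted about 2 mm sideways.
- **Stamp, rib and ring cutter:** unchanged in the scene picture.

**What disagreed**
- When I put the screwdriver back, contact came about 3 mm higher than expected, with about 27 N. After I eased off and opened the gripper, it sat at its original height.
- My first push into the slot met firm resistance, so I could not confirm full depth directly. The head turned with the blade throughout.
- The small look-alike screwdriver stood upright in the first pictures but was lying on the worktop in the scene views I took later. My path passed well above it and I noticed no contact, so I don't know why it fell. I left it there.

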